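Seat a polisher spindle, turn its flat to the opening, hold the collar on the flat

TASK

Seat the spindle unit flat and square in the pocket of the plywood fixture and let go, then turn its shaft until the milled flat faces the gap in the fixture's wall. Then bring the collar with the thumb screw, slide it over the shaft with its screw on the flat's side, and finish while still holding it there: gripped by the robot about halfway up the flat, clear of the housing below, and drawn sideways so that the screw's tip bears lightly on the flat. Leave the other things on the bench alone.

Things in the scene. Friction and masses are not known exactly. Their poses are not given: they have to be found in the camera images.
- fixture: plywood jig fixed to the bench, 132 (x) x 98 (y) x 20 mm high; origin: centre of its underside. Open-topped rectangular pocket 104 (x) x 70 (y) mm, 12 mm deep, walls 14 mm thick, tops at z = 20 mm. The wall on its +x side has a 32 mm wide gap in the middle, for the key: the flat must finally face along the fixture's +x.
- pocket (a point): centre of the pocket's floor, 8 mm above the bench; axes as the fixture's.
- unit: loose dark steel spindle unit, 0.75 to 1 kg, upright; origin: centre of its underside. Flange 100 (x) x 66 (y) x 10 mm thick; on it a 50 x 50 mm square housing, z = 10 to 36 mm (grip it there); above it a shaft of 24 mm diameter on the unit's z axis, z = 36 to 74 mm. May be seated either way round (half a turn).
- flat (a point): centre of the shaft's milled flat, 58 mm above the unit's underside; turns with the shaft (stays where left, 0.03 N m friction). x axis: outward normal, z up. Flat 7 mm from the shaft axis (19 mm across instead of 24), 19 mm wide, from z = 42 to 74 mm of the unit. Starts 0.5 to 1.9 rad anticlockwise from above of the unit's +x. Pads closed along its normal square up on it.
- collar: loose steel shaft collar, 0.12 kg, flat on the bench; outside 44, bore 29, height 16 mm; two milled sides 24 mm long, 46 mm apart across y (grip these); origin: bore axis at the underside. Thumb screw through its +x side 8 mm up: tip (7 mm dia.) 9 mm from the bore axis. Passes over the shaft only with the screw at the flat; tip on the flat: bore axis 2 mm from the shaft axis, away from the screw.
- screw (a point): outer end of the thumb screw's head (12 mm diameter), 32 mm from the bore's axis along the collar's +x, 8 mm above its underside.
- spacer: bystander, leave alone: plain steel spacer ring with no screw, 42 mm outside, 29 mm bore, 16 mm high; origin at its underside
- jar: bystander, leave alone: glass jar with white lid, 56 mm across, 75 mm high; origin at its underside
- screwdriver: bystander, leave alone: screwdriver lying flat, about 190 mm long; origin at its underside
- punch: bystander, leave alone: steel leather punch standing on end, 24 mm across, 90 mm high; origin at its underside
- weight: bystander, leave alone: black rubber-faced weight 60 x 45 x 30 mm; origin at its underside
- stack: bystander, leave alone: cork block 70 x 50 x 20 mm; origin at its underside
Not all that is in view belongs to the job. There is more than one size of the fixture; the one meant has the size given above.

How it is judged:
By the outcome, as a careful person would: the job done as asked, in the order asked, and still so for the second after the job is handed in, while the arm keeps its last pose, push and grip.
It also fails if it takes over 67 s, if anything falls off the work surface, if the arm or the gripper's body presses on something with over 40 N, if the wrist force passes 120 N, or if a joint passes its speed limit or range.

ROBOT

A 6-joint arm with a two-finger parallel gripper is mounted at the origin on the work surface. World frame = base frame: x ahead of the robot, y to its left, z up, the work surface at z = 0. Lengths are in mm, angles in degrees, forces in N, time in s.
With the tool pointing down it reaches from about 300 to 850 mm from the base axis. Payload 4.2 kg.
Tool frame: the origin (TCP) lies at the centre of the arm's flange, where the gripper is bolted on; the fingertips stand 191 mm ahead of it and the grasp point (between the pads) lies 172 mm ahead of it; z points along the fingers, y is the direction in which the jaws open and shut (so a half turn about z gives the same grasp; the last joint's range is limited). The gripper opens to 91 mm and grips with 3 to 60 N. Pads are 32 mm wide; open, the fingers measure 118 mm over their backs; the gripper's body (76 mm by 178 mm) begins 60 mm behind the grasp point.
Start: joints at [-77.578, 18.312, 89.639, -0, 72.044, -1.146], TCP at [134.889, -558.952, 404.776] pointing down, gripper open.
Joint ranges: [-177.97, 177.97], [-48.28, 115.42], [12.27, 149.76], [-77.06, 257.06], [2.81, 150.46], [-146.56, 146.56]. Speed limits (degrees/s): [147.25, 147.25, 180, 180, 180, 180].

INTERFACE

Orientations are given as [roll, pitch, yaw] about the fixed x, y, z axes, in that order (R = Rz(yaw) Ry(pitch) Rx(roll)).
In Python, from workcell import status, vision, ticket gives the robot as it stands.
- The arm moves only by the shell command python3 -m jog 'ROWS' [FORCE]. ROWS is JSON, a list of rows, each a list of 7 numbers: the finger opening in m, from 0 to 0.0912, then the shift along the tool's x, y, z in m, then the turn, a rotation vector about the tool's x, y, z in rad. A call has 1 to 12 rows; each row shifts and turns the commanded pose from where the row before left it, along the tool's axes as they then stand; what a row does not reach is not made up. A row lasts 1/8 s, in which the tool goes at most 62.5 mm and 10.7 degrees, less where a joint would pass 70% of its speed; a pose out of reach is approached as far as the arm can. A call with a gripper value outside its range is refused whole. The fingers move at their own pace and stop on an object; FORCE is the grip in N (left out, the last holds). Time passes only in rows, so rows that do not move let the fingers close. It gives the time, the measured TCP pose, the force and the opening at its end, in the units of the state.
- status.state(): the state, without advancing time (a new reading comes with each control period).
- vision.grab_frame(name): name is "scene" or "top"; returns a dict with "color" (480x640x3 uint8, blue, green, red), "depth" (480x640 float32, mm along the optical axis (not along the pixel's ray), 0 where there is no reading), "fov_y" (degrees; the focal length in pixels is half the picture's height over the tangent of half this angle, whatever the lens; pixels are square), "cx", "cy" (the principal point, pixels), "pose" (4x4, takes a point from camera to world coordinates). Camera axes: x right, y down, z forward; pixel columns grow to the right and rows downward; lengths in mm; the calibration is good to about 2 mm. A picture is of the moment at which its call begins.
- ticket.job_done(): hands the job in, once; it reports no verdict.
Trained networks look in the newest picture that a camera, given by its name, has taken for a name from the list of things; names that differ only in an ending like _2 or _b are one class to them, and where a whole thing is asked for, a point or a joint stands for the part that bears it (a point fixed in the world has none). Each returns a list of dicts, best first, with "p" (0 to 1); they miss things now and then, are a little off and sometimes report something else, mostly with a low value. They report only what shows in the picture. A call takes as long as a camera call. They do not tell look-alikes from the thing itself.
- vision.find_in(camera, label): "location" ([x, y, z] in mm, in world coordinates, good to about 4 mm: the middle of the surface that is visible of it).
- vision.silhouettes(camera, label): "pixels" (480x640 bool, what is visible of it).
The state is a dict: "time_s": time; "qpos": joint angles; "qvel": joint speeds; "effort": joint torques, N m; "ee_pos": TCP position; "ee_rot": TCP orientation; "force": force on the tool from outside, world axes, zero at the start; "torque": the same for the moment, N m; "gripper_width": finger opening in mm.
Only numpy, scipy, OpenCV 4.12 (cv2) and the standard library are available. Lean on these libraries where they do the work, as an engineer would, in place of code of your own. Each camera call takes 0.05 s, during which the arm holds its last target.

## Working session

There is one attempt and no reset: what is moved stays moved. The work goes in short steps, Python scripts to look and compute and a shell command to move; the robot and the scene stay as the last step left them, time stands still between calls to the robot, and variables do not carry over. Pictures are saved under pics/ and viewed, and the job is handed in when it is done.

```bash
ls; mkdir -p pics; cat > h.py <<'E'
import numpy as np, cv2, json
from workcell import status, vision, ticket
def K(f):
    fy=240/np.tan(np.radians(f["fov_y"])/2); return fy
def cloud(f):
    d=f["depth"]; fl=K(f); v,u=np.mgrid[0:480,0:640]
    P=np.stack([(u-f["cx"])*d/fl,(v-f["cy"])*d/fl,d],-1)
    T=np.array(f["pose"]); W=P@T[:3,:3].T+T[:3,3]; W[d<=0]=np.nan
    return W
def proj(f,p):
    T=np.array(f["pose"]); q=(np.atleast_2d(p)-T[:3,3])@T[:3,:3]; fl=K(f)
    return np.c_[q[:,0]/q[:,2]*fl+f["cx"],q[:,1]/q[:,2]*fl+f["cy"]]
E
python3 - <<'E'
from h import *
s=status.state(); print(s)
for n in ["scene","top"]:
    f=vision.grab_frame(n); print(n,f["fov_y"],f["cx"],f["cy"],np.round(f["pose"],3).tolist())
    cv2.imwrite(f"pics/{n}0.png",f["color"])
    for l in ["fixture","unit","flat","collar","screw","spacer","jar","screwdriver","punch","weight","stack","pocket"]:
        try: print(l,[(np.round(r["location"]).tolist(),round(r["p"],2)) for r in vision.find_in(n,l)][:4])
        except Exception as e: print(l,e)
E
```

```text
pics
{'time_s': 0.0, 'qpos': array([-7.75775378e+01,  1.83511390e+01,  8.97062175e+01, -4.41534870e-04,
        7.20439034e+01, -1.14666640e+00]), 'qvel': array([-0.02138086,  0.08881248, -0.10441683,  0.02774348, -0.07418187,
       -0.09042626]), 'effort': array([ 1.90971754e-03, -4.12464845e+01, -2.31974584e+01,  7.28938496e-02,
        4.59336082e-02, -1.66083237e-04]), 'ee_pos': array([ 134.86166201, -558.78741512,  403.9262972 ]), 'ee_rot': array([-1.79898752e+02, -1.60668523e-03,  1.35692636e+01]), 'force': array([ 0.49256862, -0.21319067,  0.28029484]), 'torque': array([0.0221954 , 0.01102482, 0.03692158]), 'gripper_width': 91.0529678048219}
scene 51.72817270972851 313.4669588914734 240.67213216334693 [[0.875, 0.32, -0.362, 910.851], [0.483, -0.549, 0.683, -637.284], [0.02, -0.772, -0.635, 685.846], [0.0, 0.0, 0.0, 1.0]]
fixture [([582.0, -175.0, 5.0], 0.93), ([547.0, -12.0, 10.0], 0.92), ([657.0, 140.0, 11.0], 0.91)]
unit [([526.0, 234.0, 19.0], 0.81)]
flat [([515.0, 236.0, 60.0], 0.63)]
collar [([478.0, -280.0, 16.0], 0.72)]
screw [([478.0, -284.0, 14.0], 0.8), ([770.0, 74.
[... 453 characters left out ...]
021, -17.096], [-0.022, -0.064, -0.998, 1071.368], [0.0, 0.0, 0.0, 1.0]]
fixture [([548.0, -9.0, 8.0], 0.88), ([658.0, 145.0, 1.0], 0.87), ([578.0, -176.0, 4.0], 0.74)]
unit [([515.0, 242.0, 9.0], 0.7)]
flat [([513.0, 243.0, 75.0], 0.47)]
collar [([477.0, -285.0, 15.0], 0.71)]
screw [([476.0, -280.0, 14.0], 0.81)]
spacer [([759.0, -41.0, 14.0], 0.66)]
jar [([684.0, 339.0, 73.0], 0.98), ([373.0, 128.0, 28.0], 0.66)]
screwdriver [([761.0, 91.0, 23.0], 0.94), ([382.0, -132.0, 20.0], 0.32)]
punch [([685.0, -325.0, 85.0], 0.45)]
weight [([370.0, 128.0, 28.0], 0.73)]
stack [([381.0, -131.0, 23.0], 0.69)]
pocket [([543.0, -6.0, 10.0], 0.72), ([662.0, 139.0, 7.0], 0.7), ([580.0, -169.0, 6.0], 0.66)]
```

View pics/scene0.png

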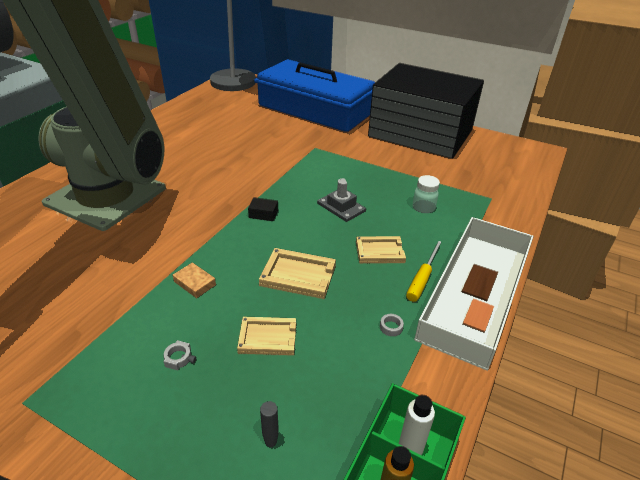

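View pics/top0.png

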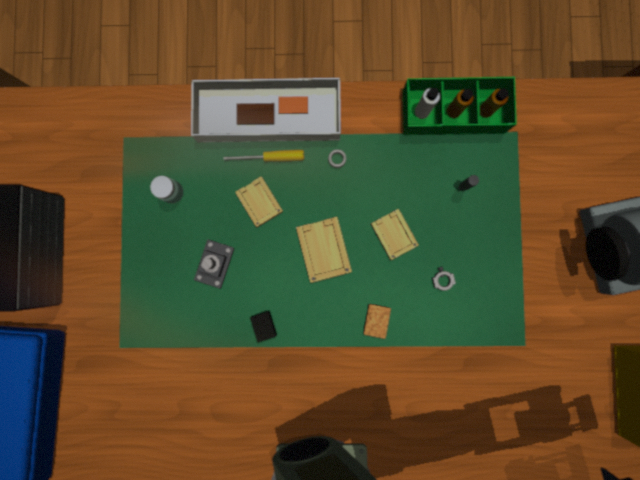

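The scene view shows three fixtures: at top-view pixels (324,250), (259,201) and (395,234). The unit is at (212,262), the collar with its screw at (444,281), and the plain ring at (338,158). I'll measure the fixtures next to pick the right one.

```bash
cat >> h.py <<'E'
def ortho(f,cx,cy,z,half=90,s=4):
    # image: right = +x world, up = +y world, plane height z ; s px/mm
    c=np.array([[cx-half,cy+half,z],[cx+half,cy+half,z],[cx+half,cy-half,z],[cx-half,cy-half,z]],float)
    src=proj(f,c).astype(np.float32); n=2*half*s
    dst=np.array([[0,0],[n,0],[n,n],[0,n]],np.float32)
    return cv2.warpPerspective(f["color"],cv2.getPerspectiveTransform(src,dst),(n,n),flags=cv2.INTER_CUBIC)
E
python3 - <<'E'
from h import *
for n in ["top","scene"]:
    f=vision.grab_frame(n); W=cloud(f)
    for r in vision.silhouettes(n,"fixture"):
        m=r["pixels"]; vv,uu=np.nonzero(m)
        cnt=max(cv2.findContours(m.astype(np.uint8),0,2)[0],key=cv2.contourArea)
        hull=cv2.convexHull(cnt)[:,0].astype(float)
        # intersect hull px with z=20
        fl=K(f);T=np.array(f["pose"])
        ray=np.c_[(hull[:,0]-f["cx"])/fl,(hull[:,1]-f["cy"])/fl,np.ones(len(hull))]@T[:3,:3].T
        p=T[:3,3]+ray*((20-T[2,3])/ray[:,2])[:,None]
        print(n,round(r["p"],2),uu.mean().round(),vv.mean().round(),cv2.minAreaRect(p[:,:2].astype(np.float32)), "zmax",np.nanpercentile(W[m][:,2],[5,50,95]).round(1))
f=vision.grab_frame("top")
a=[cv2.resize(ortho(f,*c,20,half=90,s=3),(400,400)) for c in [(548,-9),(658,145),(578,-176)]]
a.append(cv2.resize(ortho(f,515,242,36,half=90,s=3),(400,400)))
cv2.imwrite("pics/fx.png",np.vstack([np.hstack(a[:2]),np.hstack(a[2:])])[:, :][:800])
cv2.imwrite("pics/fx1.png",np.hstack(a[:2]));cv2.imwrite("pics/fx2.png",np.hstack(a[2:]))
E
```

```text
top 0.97 258.0 202.0 ((657.0912475585938, 140.47149658203125), (98.19558715820312, 72.2909927368164), 31.119922637939453) zmax [ 4.3  9.  18.1]
top 0.92 323.0 249.0 ((545.732421875, -8.702140808105469), (132.29685974121094, 100.84830474853516), 15.435181617736816) zmax [ 5.6 10.3 22.6]
top 0.78 394.0 234.0 ((579.045654296875, -172.276611328125), (100.18730163574219, 76.21839141845703), 29.73019790649414) zmax [ 3.   8.7 17.6]
top 0.24 376.0 321.0 ((381.8764343261719, -128.4219512939453), (51.92514419555664, 71.06770324707031), 78.92463684082031) zmax [15.2 20.  23.3]
scene 0.92 380.0 249.0 ((663.8340454101562, 126.14057922363281), (97.65415954589844, 83.85039520263672), 30.287763595581055) zmax [ 2.4  7.1 14.9]
scene 0.81 267.0 335.0 ((584.9453125, -183.95492553710938), (95.60545349121094, 79.09658813476562), 28.635440826416016) zmax [ 3.3  6.7 14.8]
scene 0.76 297.0 272.0 ((549.5972900390625, -19.42913818359375), (136.81971740722656, 119.73856353759766), 14.419251441955566) zmax [ 1.8  8.4 19.6]
```

View pics/fx1.png

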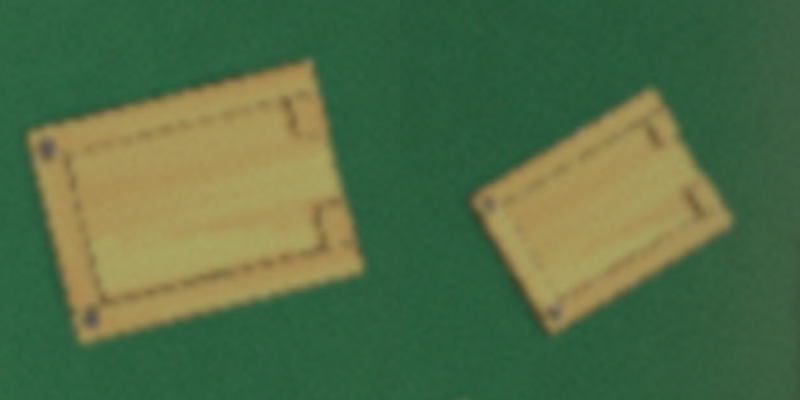

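View pics/fx2.png

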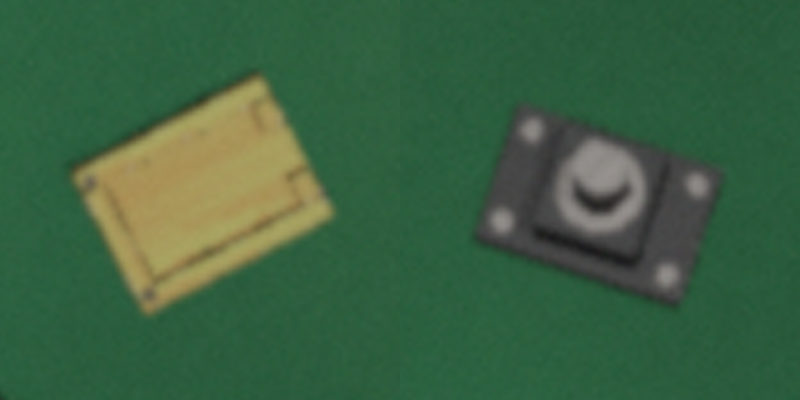

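The one meant is the large fixture at top-view pixel (324,250): it measures about 132x100 mm, and the other two are about 98x73. The enlarged crop shows its gap on the right (+x) side, at yaw about 14°. I'll fit its pose and the other poses more precisely with outlines from both cameras.

```bash
cat >> h.py <<'E'
from scipy.optimize import minimize
def box(x0,x1,y0,y1,z0,z1):
    return np.array([[x,y,z] for x in (x0,x1) for y in (y0,y1) for z in (z0,z1)],float)
def cyl(r,z0,z1,n=48,axis='z',c=(0,0,0)):
    t=np.linspace(0,2*np.pi,n,endpoint=False)
    if axis=='z': return np.vstack([np.c_[r*np.cos(t),r*np.sin(t),np.full(n,z)] for z in (z0,z1)])+c
    return np.vstack([np.c_[np.full(n,z),r*np.cos(t),r*np.sin(t)] for z in (z0,z1)])+c
FIX=[box(-66,66,-49,49,0,20)]
UNIT=[box(-50,50,-33,33,0,10),box(-25,25,-25,25,10,36),cyl(12,36,74)]
COL=[cyl(22,0,16),cyl(6,26,32,axis='x',c=(0,0,8)),cyl(3.5,9,27,axis='x',c=(0,0,8))]
COLHOLE=cyl(14.5,0,16)
def place(P,x,y,yaw,z=0):
    c,s=np.cos(yaw),np.sin(yaw); return P@np.array([[c,-s,0],[s,c,0],[0,0,1]]).T+[x,y,z]
def render(f,parts,x,y,yaw,z,roi,S=4):
    u0,v0,w,h=roi; m=np.zeros((h*S,w*S),np.uint8)
    for P in parts:
        q=proj(f,place(P,x,y,yaw,z)); q=(q-[u0,v0]+0.5)*S-0.5
        hu=cv2.convexHull(q.astype(np.float32))
        cv2.fillConvexPoly(m,np.round(hu*16).astype(np.int32),255,lineType=cv2.LINE_AA,shift=4)
    return m.astype(np.float32)/255
def fit(f,mask,parts,x,y,yaw,z=0,yaws=None,pad=12,S=4):
    """mask: float 480x640 soft 0..1"""
    q=np.vstack([proj(f,place(P,x,y,yaw,z)) for P in parts])
    u0,v0=np.floor(q.min(0)-pad).astype(int); u1,v1=np.ceil(q.max(0)+pad).astype(int)
    u0,v0=max(u0,0),max(v0,0)
    roi=(u0,v0,u1-u0,v1-v0); M=mask[v0:v1,u0:u1]
    def cost(p):
        r=render(f,parts,p[0]*1.0+x,p[1]+y,p[2]/40+yaw,z,roi,S)
        r=cv2.resize(r,(roi[2],roi[3]),interpolation=cv2.INTER_AREA)
        return float(((r-M)**2).sum())
    best=None
    for st in ([0,0,0],[2,2,3],[-2,-2,-3]):
        o=minimize(cost,st,method="Nelder-Mead",options=dict(initial_simplex=np.array(st)+np.array([[0,0,0],[3,0,0],[0,3,0],[0,0,5.]]),xatol=.02,fatol=.01))
        if best is None or o.fun<best.fun: best=o
    p=best.x; return x+p[0],y+p[1],yaw+p[2]/40,best.fun,M.sum()
def notgreen(f):
    b,g,r=[f["color"][...,i].astype(float) for i in range(3)]
    return b,g,r
E
python3 - <<'E'
from h import *
F={n:np.mean([vision.grab_frame(n)["color"].astype(float) for _ in range(6)],0) for n in ["scene","top"]}
for n in F: 
    cv2.imwrite(f"pics/avg_{n}.png",F[n])
    im=F[n]
    for nm,p in {"top":{"mat":(300,300),"fix":(315,265),"fl":(205,275),"hous":(200,255),"col":(444,270)},"scene":{"mat":(330,320),"fix":(290,272),"fl":(335,205),"hous":(345,200),"col":(172,352)}}[n].items(): print(n,nm,im[p[1]-1:p[1]+2,p[0]-1:p[0]+2].mean((0,1)).round())
f={n:vision.grab_frame(n) for n in F}
import pickle; 
for n in F: f[n]["color"]=F[n].astype(np.uint8)
pickle.dump(f,open("f0.pkl","wb"))
def crop(im,u,v,h,s): return cv2.resize(im[v-h:v+h,u-h:u+h].astype(np.uint8),None,fx=s,fy=s,interpolation=cv2.INTER_CUBIC)
cv2.imwrite("pics/c1.png",np.vstack([np.hstack([crop(F["top"],213,262,25,8),crop(F["scene"],342,198,25,8)])]))
cv2.imwrite("pics/c2.png",np.hstack([crop(F["top"],443,278,20,10),crop(F["scene"],180,354,20,10)]))
E
```

```text
scene mat [ 84. 126.  61.]
scene fix [127. 206. 232.]
scene fl [39. 39. 38.]
scene hous [100. 104. 101.]
scene col [69. 78. 67.]
top mat [ 65. 100.  45.]
top fix [ 90. 151. 169.]
top fl [62. 62. 61.]
top hous [58. 86. 42.]
top col [74. 96. 66.][ WARN:0@21.136] global loadsave.cpp:1063 imwrite_ Unsupported depth image for selected encoder is fallbacked to CV_8U.
```

View pics/c1.png

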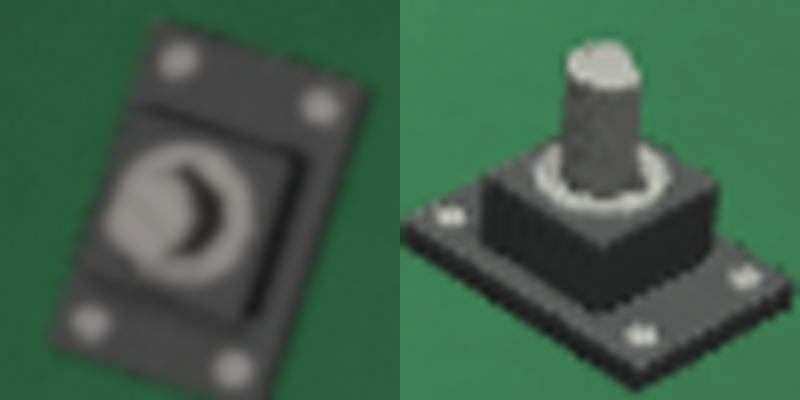

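View pics/c2.png

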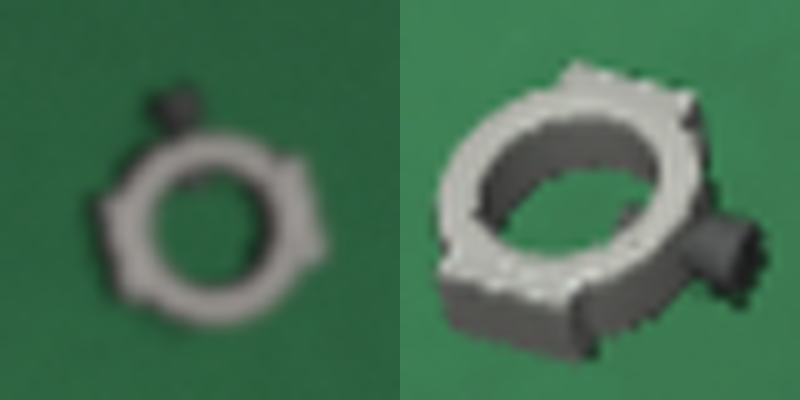

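```bash
cat >> h.py <<'E'
COL[1:1]=[box(-12,12,-23,23,0,16)]
E
python3 - <<'E'
from h import *
import pickle
f=pickle.load(open("f0.pkl","rb"))
for n in f:
    im=f[n]["color"].astype(float); b,g,r=im[...,0],im[...,1],im[...,2]
    # greenness: (g - r)/g ; wood r>g ; mat g>>r
    gr=(g-r)/np.maximum(g,1); matv=np.median(gr[(gr>.3)])
    m=1-np.clip(gr/matv,0,1)
    print(n,matv)
    f[n]["m"]=m
    cv2.imwrite(f"pics/m_{n}.png",(m*255).astype(np.uint8))
    print("fix",np.round(fit(f[n],m,FIX,547,-9,np.radians(14.3)),3))
    a=fit(f[n],m,UNIT,515,240,np.radians(-19)); print("unit",np.round(a,3))
    print("collar",[np.round(fit(f[n],m,COL,477,-284,np.radians(a)),3) for a in (10,25)])
pickle.dump(f,open("f0.pkl","wb"))
E
```

```text
scene 0.5203252032520326
fix [ 5.457960e+02 -1.200400e+01  2.520000e-01  1.971800e+01  2.811636e+03]
unit [ 5.14317e+02  2.44608e+02 -3.36000e-01  5.69970e+01  9.76558e+02]
collar [array([ 4.71726e+02, -2.86414e+02,  2.18000e-01,  1.03440e+02,
        5.89095e+02]), array([ 4.71731e+02, -2.86408e+02,  2.18000e-01,  1.03397e+02,
        5.88528e+02])]
top 0.5473684210526316
fix [ 5.451950e+02 -9.752000e+00  2.490000e-01  4.884200e+01  2.637482e+03]
unit [ 5.151580e+02  2.476470e+02 -3.170000e-01  2.296600e+01  1.214554e+03]
collar [array([ 4.71498e+02, -2.85984e+02,  2.23000e-01,  8.21500e+01,
        2.92018e+02]), array([ 4.71515e+02, -2.86015e+02,  2.22000e-01,  8.21500e+01,
        2.91892e+02])]
```

```bash
python3 - <<'E'
from h import *
import pickle
f=pickle.load(open("f0.pkl","rb"))
out=[]
for n,(x,y) in {"top":(515.2,247.6),"scene":(514.3,244.6)}.items():
    q=proj(f[n],[[x,y,74],[x,y,60],[x,y,36]]); print(n,q.round(1).tolist())
    u,v=np.round(q[0]).astype(int); h=12
    c=cv2.resize(f[n]["color"][v-h:v+h,u-h:u+h],(400,400),interpolation=cv2.INTER_NEAREST)
    out.append(c)
    # predicted arrow directions
    for a in range(0,360,30):
        p=proj(f[n],[[x+12*np.cos(np.radians(a)),y+12*np.sin(np.radians(a)),74]])[0]
        p=((p-[u-h,v-h]+.5)*400/24); cv2.circle(c,tuple(np.round(p).astype(int).tolist()),3,(0,0,255),-1); cv2.putText(c,str(a),tuple(np.round(p).astype(int).tolist()),0,.4,(0,255,255),1)
cv2.imwrite("pics/sh.png",np.hstack(out))
g=f["top"]["color"].mean(2); q=proj(f["top"],[[515.2,247.6,74]])[0].round().astype(int)
print(g[q[1]-8:q[1]+9,q[0]-8:q[0]+9].round().astype(int))
g=f["scene"]["color"].mean(2); q=proj(f["scene"],[[514.3,244.6,74]])[0].round().astype(int)
print(g[q[1]-8:q[1]+9,q[0]-8:q[0]+9].round().astype(int))
E
```

```text
top [[205.9, 263.0], [207.6, 263.1], [210.3, 263.2]]
scene [[342.5, 180.4], [342.1, 185.6], [341.6, 194.2]]
[[ 62  63  62  61  63  68  69  76  86  98 110 119 124 124 121 114 103]
 [ 64  63  62  60  64  69  79  96 114 126 131 135 133 131 132 133 130]
 [ 64  63  62  63  68  78  98 119 131 135 134 129 115 107 120 134 142]
 [ 63  62  62  64  73  93 118 132 136 132 127 112  88  74  91 120 138]
 [ 64  62  59  64  81 110 132 138 140 137 133 124  99  71  62  88 121]
 [ 64  62  61  70  92 121 136 142 143 143 141 137 123  91  58  57  87]
 [ 64  62  63  75 105 127 137 140 143 145 144 142 133 105  67  46  57]
 [ 62  59  64  83 116 133 138 138 140 144 145 143 137 112  73  46  43]
 [ 59  56  71  98 127 139 139 138 139 141 144 145 139 118  80  49  41]
 [ 60  62  78 109 132 141 141 140 139 139 142 144 139 117  80  49  42]
 [ 61  66  80 109 130 139 141 143 140 139 139 140 130 103  67  44  48]
 [ 57  66  76  99 123 135 140 143 141 139 137 133 116  85  54  45  67]
 [ 61  67  72  84 104 123 134 139 142 139 132 117  93  63  50  65  94]
 [ 65  69  70  74  84 100 119 133 138 136 121 100  81  70  75  97 122
[... 723 characters left out ...]
 92  92 131 167 147 173 176 176 170 126  88  89  90  90  91]
 [ 92  92  92  91 172 178 172 177 177 177 176 167  88  89  90  88  90]
 [ 93  92  92  90 176 177 177 177 178 179 180 179 129  90  89  88  89]
 [ 92  92  92  86 122 182 182 182 181 181 181 181 171  91  90  90  88]
 [ 91  91  92  85  75 108 119 161 179 179 178 159 140  89  91  89  89]
 [ 90  91  91  84  64  70  77 100 100 108 103  94  93  89  89  90  89]
 [ 91  91  90  79  74  73  82  82  76  85  82  81  82  88  91  90  90]
 [ 91  92  91  79  78  78  77  77  82  79  82  82  82  91  90  90  91]
 [ 92  93  91  78  72  79  73  81  79  79  82  83  82  90  90  90  88]
 [ 91  92  92  73  71  72  77  83  83  79  82  82  82  89  89  88  88]]
```

View pics/sh.png

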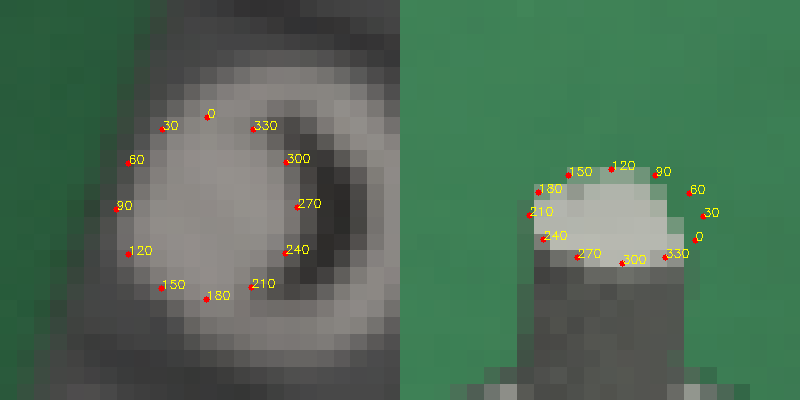

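```bash
cat >> h.py <<'E'
def dshape(a,z,n=72):
    t=np.linspace(0,2*np.pi,n,endpoint=False); P=np.c_[12*np.cos(t),12*np.sin(t)]
    P[:,0]=np.minimum(P[:,0],7); c,s=np.cos(a),np.sin(a)
    # precise corners
    P=np.vstack([P,[[7,9.747],[7,-9.747]]])
    return np.c_[P@np.array([[c,-s],[s,c]]).T,np.full(len(P),z)]
E
python3 - <<'E'
from h import *
import pickle
f=pickle.load(open("f0.pkl","rb"))
def fitD(fr,M,x,y,z):
    q=proj(fr,[[x,y,z]])[0].round().astype(int); h=11; S=8
    u0,v0=q-h
    Mc=M[v0:v0+2*h,u0:u0+2*h]
    res=[]
    for a in range(0,360,10):
        def cost(p):
            q=(proj(fr,dshape(np.radians(p[2]),z)+[x+p[0],y+p[1],0])-[u0,v0]+.5)*S-.5
            m=np.zeros((2*h*S,2*h*S),np.uint8); cv2.fillConvexPoly(m,np.round(cv2.convexHull(q.astype(np.float32))*16).astype(np.int32),255,lineType=cv2.LINE_AA,shift=4)
            r=cv2.resize(m/255.,(2*h,2*h),interpolation=cv2.INTER_AREA)
            if blur: r=cv2.GaussianBlur(r,(0,0),blur)
            return ((r-Mc)**2).sum()
        o=minimize(cost,[0,0,a],method="Nelder-Mead",options=dict(initial_simplex=[[0,0,a],[2,0,a],[0,2,a],[0,0,a+10]],xatol=.05,fatol=.001,maxiter=60))
        res.append((o.fun,o.x[0]+x,o.x[1]+y,o.x[2]))
    res.sort(); return res
g=f["scene"]["color"].mean(2); M=np.clip((g-91)/(178-91),0,1); blur=0
M[190:]=0
for r in fitD(f["scene"],M,514.3,244.6,74)[:6]: print("scene",np.round(r,2))
E
```

```text
scene [4.7000e-01 5.1512e+02 2.4376e+02 4.2110e+01]
scene [4.7000e-01 5.1509e+02 2.4380e+02 4.1420e+01]
scene [4.7000e-01 5.1510e+02 2.4378e+02 4.2180e+01]
scene [4.7000e-01 5.1510e+02 2.4377e+02 4.0195e+02]
scene [4.7000e-01 5.1510e+02 2.4381e+02 4.0251e+02]
scene [4.7000e-01 5.1509e+02 2.4378e+02 4.0160e+02]
```

Scene crop: the shaft's top is cut on its far right side. The D-shape fit puts the flat's normal at about 42° in the world, which is 61° from the unit's +x at -19° and within the stated range. The collar at (472,-286) has its screw at about 12.7°, and the fixture is at (545.5,-11) with yaw 14.3°. Next I move above the unit.

```bash
python3 -m jog '[[0.0912,0.031,-0.0385,0,0,0,0],[0.0912,0.031,-0.0385,0,0,0,0],[0.0912,0.031,-0.0385,0,0,0,0],[0.0912,0.031,-0.0385,0,0,0,0],[0.0912,0.031,-0.0385,0,0,0,0],[0.0912,0.031,-0.0385,0,0,0,0],[0.0912,0.031,-0.0385,0,0,0,0],[0.0912,0.031,-0.0385,0,0,0,0],[0.0912,0.031,-0.0385,0,0,0,0],[0.0912,0.031,-0.0385,0,0,0,0],[0.0912,0.031,-0.0385,0,0,0,0],[0.0912,0.031,-0.0385,0,0,0,0]]' 40
python3 -m jog '[[0.0912,0.031,-0.0385,0,0,0,0],[0.0912,0.031,-0.0385,0,0,0,0],[0.0912,0.031,-0.0385,0,0,0,0],[0.0912,0.031,-0.0385,0,0,0,0],[0.0912,0.031,-0.0385,0,0,0,0],[0.0912,0.031,-0.0385,0,0,0,0],[0.0912,0,0,0.015,0,0,-0.167],[0.0912,0,0,0.015,0,0,-0.167],[0.0912,0,0,0.015,0,0,-0.167],[0.0912,0,0,0.015,0,0,-0.167],[0.0912,0,0,0.015,0,0,-0.167],[0.0912,0,0,0.015,0,0,-0.167]]'
```

```text
time_s: 3.75
ee_pos: [388.5, -21.0, 405.1]
ee_rot: [180.0, -0.1, 13.6]
force: [0.2, -0.4, 0.2]
gripper_width: 91.2
time_s: 5.25
ee_pos: [514.8, 245.6, 314.3]
ee_rot: [180.0, -0.0, 71.3]
force: [0.1, -0.2, 0.2]
gripper_width: 90.8
```

```bash
python3 - <<'E'
from h import *
out=[]
for n in ["top","scene"]:
    f=vision.grab_frame(n); im=f["color"].copy()
    s=status.state(); p=s["ee_pos"]
    q=proj(f,[p,p-[0,0,172],p-[0,0,191]]); print(n,q.round(1).tolist())
    for a in q[1:]: cv2.circle(im,tuple(a.round().astype(int).tolist()),1,(0,0,255),-1)
    u,v=q[2].round().astype(int); h=50
    out.append(cv2.resize(im[max(v-h,0):v+h,u-h:u+h],(400,400),interpolation=cv2.INTER_CUBIC))
cv2.imwrite("pics/g1.png",np.hstack(out))
E
```

```text
top [[169.6, 262.0], [198.5, 263.1], [201.0, 263.2]]
scene [[349.5, 77.9], [344.4, 154.4], [343.9, 161.9]]
```

View pics/g1.png

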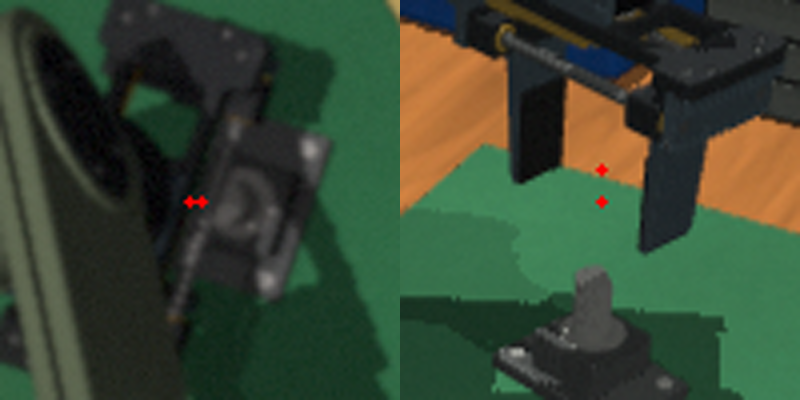

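The scene view shows the open fingers straddling the shaft, with the tip midpoint at about zoomed pixel (602,209), which agrees with the projected TCP. Next I lower and grip the housing.

```bash
python3 -m jog '[[0.0912,0,0,0.035,0,0,-0.005],[0.0912,0,0,0.035,0,0,0],[0.0912,0,0,0.028,0,0,0],[0.0912,0,0,0.011,0,0,0],[0.0912,0,0,0,0,0,0]]' 45
python3 -m jog '[[0.04,0,0,0,0,0,0],[0.04,0,0,0,0,0,0],[0.04,0,0,0,0,0,0],[0.04,0,0,0,0,0,0],[0.04,0,0,0,0,0,0],[0.04,0,0,0,0,0,0],[0.04,0,0,0,0,0,0]]' 45
```

```text
time_s: 5.98
ee_pos: [515.0, 245.7, 205.8]
ee_rot: [-180.0, 0.0, 71.2]
force: [0.6, 0.1, -0.2]
gripper_width: 91.4
time_s: 6.85
ee_pos: [514.2, 245.8, 205.9]
ee_rot: [-179.9, 0.0, 71.2]
force: [-4.4, 2.4, 5.0]
gripper_width: 49.6
```

```bash
python3 -m jog '[[0.04,0,0,-0.02,0,0,0],[0.04,0,0,-0.04,0,0,0],[0.04,-0.0388,0.0187,0,0,0,0],[0.04,-0.0388,0.0187,0,0,0,0],[0.04,-0.0388,0.0187,0,0,0,0],[0.04,-0.0388,0.0187,0,0,0,0],[0.04,-0.0388,0.0187,0,0,0,0],[0.04,-0.0388,0.0187,0,0,0,0],[0.04,0,0,0,0,0,-0.1445],[0.04,0,0,0,0,0,-0.1445],[0.04,0,0,0,0,0,-0.1445],[0.04,0,0,0,0,0,-0.1445]]' 45
python3 -m jog '[[0.04,0,0,0.02,0,0,0],[0.04,0,0,0,0,0,0]]'
python3 - <<'E'
from h import *
import pickle
out=[]
for n in ["top","scene"]:
    fs=[vision.grab_frame(n) for _ in range(3)]; f=fs[0]; f["color"]=np.mean([a["color"].astype(float) for a in fs],0).astype(np.uint8)
    pickle.dump(f,open(f"f1_{n}.pkl","wb"))
    u,v=proj(f,[[545,-11,40]])[0].round().astype(int); h=50
    out.append(cv2.resize(f["color"][v-h:v+h,u-h:u+h],(400,400),interpolation=cv2.INTER_CUBIC))
cv2.imwrite("pics/p1.png",np.hstack(out)); print(status.state()["ee_pos"],status.state()["ee_rot"],status.state()["force"])
E
```

```text
time_s: 8.35
ee_pos: [545.6, -11.4, 263.5]
ee_rot: [-179.8, 0.0, 104.7]
force: [0.3, -0.0, -9.3]
gripper_width: 49.7
time_s: 8.6
ee_pos: [544.8, -11.2, 242.6]
ee_rot: [-179.6, -0.1, 104.4]
force: [-0.6, 0.7, -8.5]
gripper_width: 49.8
[546.45889376 -10.9777155  246.16354389] [1.79944070e+02 3.40381820e-02 1.04386559e+02] [-0.23469257 -0.27546196 -9.36795237]
```

View pics/p1.png

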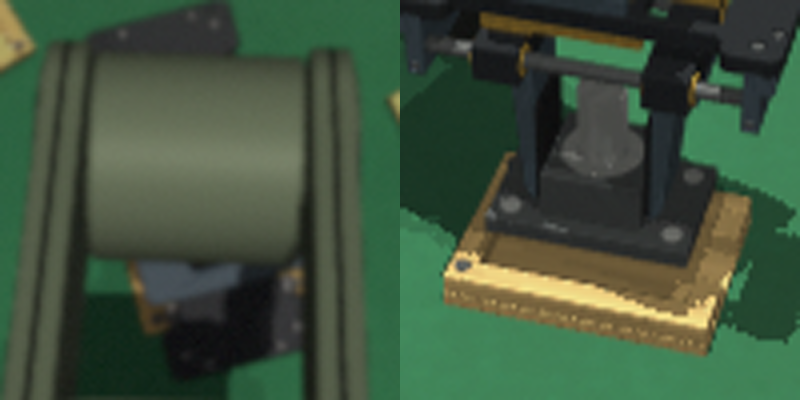

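```bash
cat > ov.py <<'E'
from h import *
import sys
def overlay(f,items,c,h=32,s=14,fn="pics/o.png"):
    u,v=proj(f,[c])[0].round().astype(int)
    im=cv2.resize(f["color"][v-h:v+h,u-h:u+h],(2*h*s,2*h*s),interpolation=cv2.INTER_CUBIC)
    for P,x,y,yaw,z,col in items:
        q=proj(f,place(P,x,y,yaw,z)); q=((q-[u-h,v-h]+.5)*s-.5)
        if len(P)==8:
            for i in range(8):
                for j in range(i):
                    if (P[i]!=P[j]).sum()==1: cv2.line(im,tuple(q[i].round().astype(int).tolist()),tuple(q[j].round().astype(int).tolist()),col,1,cv2.LINE_AA)
        else: cv2.polylines(im,[q.round().astype(int)],True,col,1,cv2.LINE_AA)
    if im.shape[0]>600: im=im[(im.shape[0]-600)//2:][:600]
    im=im[:,:800]
    cv2.imwrite(fn,im)
E
python3 - <<'E'
from ov import *
for _ in range(3): 
    f=vision.grab_frame("scene")
    s=status.state(); print(s["ee_pos"],s["ee_rot"])
yaw=np.radians(s["ee_rot"][2]-90)
x,y,z=s["ee_pos"]; z-=172+33.5
cv2.setRNGSeed(0)
overlay(f,[(FIX[0],545.8,-12.0,.252,0,(255,0,0)),(UNIT[0],x,y,yaw,z,(0,0,255)),(UNIT[1],x,y,yaw,z,(0,255,255)),(box(-52,52,-35,35,8,20),545.8,-12,.252,0,(255,0,255))],[546,-11,30],h=40,s=10,fn="pics/o1.png")
E
```

```text
[546.39395909 -10.93261407 246.19469028] [1.79944586e+02 2.91913541e-02 1.04386632e+02]
[546.34549122 -10.92808194 246.16811537] [1.79950723e+02 2.56556399e-02 1.04384895e+02]
[546.30161666 -10.91200218 246.10305504] [1.79959986e+02 2.23596162e-02 1.04385398e+02]
```

View pics/o1.png

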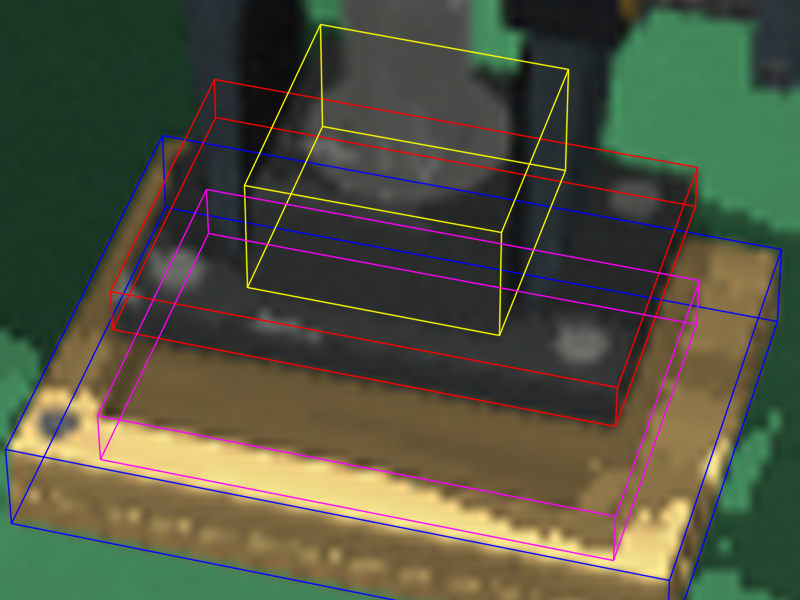

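The scene overlay shows the predicted flange (red) on the real one, with its front bottom edge at zoomed (112,330) to (615,425). The unit is about (0.5, 1.0) mm off the pocket centre. I'll nudge and lower in stages.

```bash
python3 -m jog '[[0.04,-0.0008,-0.0007,0.008,0,0,0],[0.04,0,0,0.009,0,0,0],[0.04,0,0,0,0,0,0],[0.04,0,0,0,0,0,0]]'
python3 -m jog '[[0.04,0,0,0.003,0,0,0],[0.04,0,0,0.003,0,0,0],[0.04,0,0,0,0,0,0],[0.04,0,0,0,0,0,0]]'
```

```text
time_s: 9.55
ee_pos: [545.9, -11.9, 228.6]
ee_rot: [-180.0, 0.0, 104.4]
force: [0.6, 0.7, -9.1]
gripper_width: 49.5
time_s: 10.05
ee_pos: [545.8, -11.9, 222.7]
ee_rot: [180.0, 0.0, 104.4]
force: [-0.4, -0.9, -9.0]
gripper_width: 49.8
```

```bash
python3 -m jog '[[0.04,0,0,0.003,0,0,0],[0.04,0,0,0.003,0,0,0],[0.04,0,0,0,0,0,0],[0.04,0,0,0,0,0,0]]'
python3 -m jog '[[0.04,0,0,0.0015,0,0,0],[0.04,0,0,0.0015,0,0,0],[0.04,0,0,0,0,0,0],[0.04,0,0,0,0,0,0]]'
```

```text
time_s: 10.55
ee_pos: [545.8, -11.9, 216.7]
ee_rot: [-180.0, 0.0, 104.4]
force: [-0.5, -0.9, -8.9]
gripper_width: 50.0
time_s: 11.05
ee_pos: [545.8, -11.8, 214.0]
ee_rot: [180.0, 0.0, 104.4]
force: [-0.6, 0.8, -4.8]
gripper_width: 49.5
```

```bash
python3 -m jog '[[0.04,0,0,0.0006,0,0,0],[0.04,0,0,0,0,0,0],[0.075,0,0,0,0,0,0],[0.075,0,0,0,0,0,0],[0.075,0,0,0,0,0,0],[0.075,0,0,0,0,0,0]]'
python3 -m jog '[[0.075,0,0,-0.02,0,0,0],[0.075,0,0,-0.035,0,0,0],[0.075,0,0,-0.035,0,0,0],[0.075,0,0,-0.025,0,0,0],[0.075,0,0,0,0,0,0]]'
python3 - <<'E'
from ov import *
f=vision.grab_frame("scene"); s=status.state(); print(s["ee_pos"],s["ee_rot"])
overlay(f,[(FIX[0],545.8,-12.0,.252,0,(255,0,0)),(UNIT[0],545.8,-12,.252,8,(0,0,255)),(dshape(np.radians(42+33.3),74),545.8,-12,0,8,(0,255,255))],[546,-11,30],h=40,s=10,fn="pics/o2.png")
E
```

```text
time_s: 11.8
ee_pos: [545.9, -11.9, 213.1]
ee_rot: [180.0, 0.0, 104.4]
force: [0.7, -0.7, 1.5]
gripper_width: 75.0
time_s: 12.42
ee_pos: [546.2, -11.9, 330.0]
ee_rot: [179.7, 0.1, 104.4]
force: [0.5, 0.0, -0.4]
gripper_width: 75.0
[545.73052147 -11.82697351 328.43494905] [1.79918270e+02 2.93305218e-02 1.04384506e+02]
```

View pics/o2.png

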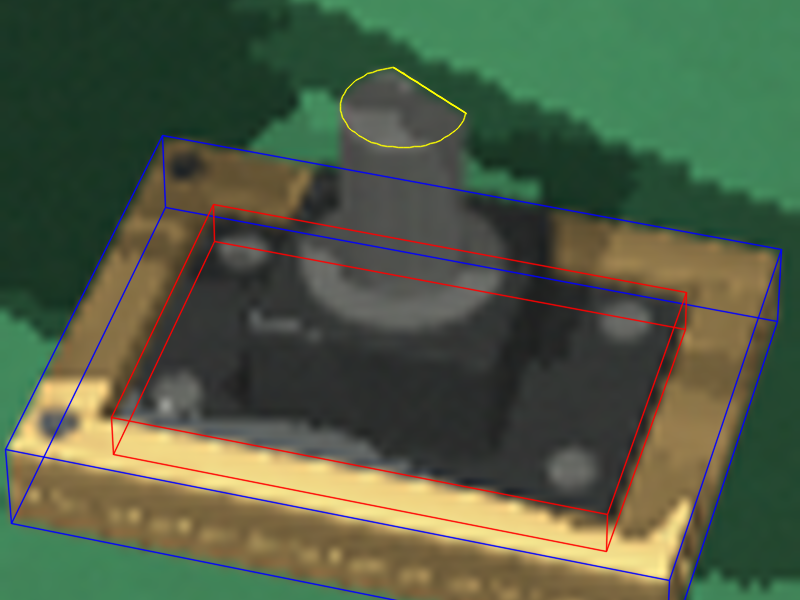

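The unit sits flat in the pocket. The scene view shows the flange inside the walls at zoomed (110,415) to (690,300), and the predicted D outline (yellow) matches the shaft's top. Next I turn the tool to the flat's normal and offset it 2.5 mm.

```bash
python3 -m jog '[[0.075,0,0,0,0,0,-0.152],[0.075,0,0,0,0,0,-0.152],[0.075,0,0,0,0,0,-0.152],[0.075,0,0,0,0,0,-0.152],[0.075,0,0,0,0,0,-0.152],[0.075,0,0,0,0,0,-0.152],[0.06,0,0,0,0,0,-0.152],[0.05,0,-0.0025,0,0,0,0],[0.05,0,0,0.035,0,0,0],[0.05,0,0,0.035,0,0,0],[0.05,0,0,0.0135,0,0,0],[0.05,0,0,0,0,0,0]]'
python3 -m jog '[[0.05,0,0,0,0,0,0]]'
python3 - <<'E'
from ov import *
f=vision.grab_frame("scene"); s=status.state(); print(s["ee_pos"],s["ee_rot"],s["qpos"])
overlay(f,[(dshape(np.radians(42+33.3),74),545.8,-12,0,8,(0,255,255))],[546,-11,60],h=40,s=10,fn="pics/o3.png")
E
```

```text
time_s: 13.98
ee_pos: [545.0, -14.3, 243.8]
ee_rot: [-180.0, -0.1, 165.3]
force: [1.1, -0.3, 0.7]
gripper_width: 49.9
time_s: 14.1
ee_pos: [545.7, -14.3, 245.6]
ee_rot: [180.0, 0.1, 165.3]
force: [-1.0, 0.2, 0.5]
gripper_width: 50.1
[545.65971312 -14.31543263 245.84446809] [1.79974443e+02 1.46069986e-01 1.65318134e+02] [-2.70861372e+00  2.43085036e+01  1.05990689e+02 -6.96701323e-03
  4.95526139e+01 -7.80222674e+01]
```

View pics/o3.png

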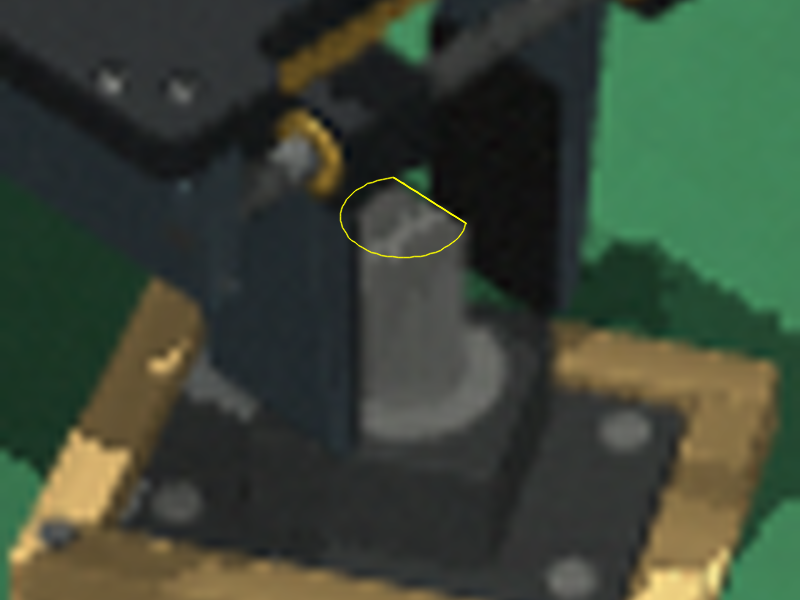

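The pads straddle the shaft at zoomed (410,220), with the left finger in front and the right one behind. I'll close gently.

```bash
python3 -m jog '[[0.01,0,0,0,0,0,0],[0.01,0,0,0,0,0,0],[0.01,0,0,0,0,0,0],[0.01,0,0,0,0,0,0],[0.01,0,0,0,0,0,0],[0.01,0,0,0,0,0,0]]' 12
python3 -m jog '[[0.01,0,0,0,0,0,0],[0.01,0,0,0,0,0,0]]' 15
```

```text
time_s: 14.9
ee_pos: [545.4, -13.7, 244.9]
ee_rot: [179.9, 0.0, 165.3]
force: [0.7, 5.6, 1.2]
gripper_width: 18.8
time_s: 15.15
ee_pos: [545.4, -13.7, 244.9]
ee_rot: [179.9, 0.0, 165.3]
force: [1.0, 5.7, 0.9]
gripper_width: 18.7
```

The width is 18.8 mm, so the pads have squared up on the flat. There is 5.6 N sideways, so I'll relieve that before turning.

```bash
python3 -m jog '[[0.01,0,0.0008,0,0,0,0],[0.01,0,0,0,0,0,0],[0.01,0,0,0,0,0,0]]' 15
```

```text
time_s: 15.52
ee_pos: [545.5, -13.4, 244.9]
ee_rot: [180.0, 0.0, 165.3]
force: [1.3, 4.7, 2.5]
gripper_width: 18.8
```

```bash
python3 -m jog '[[0.01,0,0.0008,0,0,0,0],[0.01,0,0,0,0,0,0],[0.01,0,0,0,0,0,0]]' 15
```

```text
time_s: 15.9
ee_pos: [545.6, -13.1, 244.9]
ee_rot: [-180.0, 0.0, 165.4]
force: [0.9, 0.2, 4.9]
gripper_width: 18.6
```

```bash
python3 -m jog '[[0.01,0.00038,0.00003,-0.0003,0,0,0.152],[0.01,0.00038,0.00003,0,0,0,0.152],[0.01,0.00038,0.00003,0,0,0,0.152],[0.01,0.00038,0.00003,0,0,0,0.152],[0.01,0.00038,0.00003,0,0,0,0.152],[0.01,0.00038,0.00003,0,0,0,0.152],[0.01,0.00038,0.00003,0,0,0,0.152],[0.01,0,0,0,0,0,0],[0.01,0,0,0,0,0,0]]' 15
```

```text
time_s: 17.02
ee_pos: [543.6, -11.6, 244.9]
ee_rot: [-179.9, 0.1, 104.5]
force: [-0.4, -5.4, 4.3]
gripper_width: 18.5
```

```bash
python3 -m jog '[[0.01,-0.0008,0,-0.0003,0,0,0.002],[0.01,0,0,0,0,0,0],[0.01,0,0,0,0,0,0]]' 15
```

```text
time_s: 17.4
ee_pos: [543.7, -11.8, 244.9]
ee_rot: [-179.9, 0.0, 104.3]
force: [-0.4, -4.4, 0.6]
gripper_width: 19.1
```

```bash
python3 -m jog '[[0.01,-0.001,0,0,0,0,0],[0.01,0,0,0,0,0,0],[0.01,0,0,0,0,0,0]]' 15
```

```text
time_s: 17.77
ee_pos: [543.8, -12.2, 244.9]
ee_rot: [-179.9, -0.1, 104.3]
force: [-2.7, 1.2, -0.9]
gripper_width: 18.9
```

```bash
python3 -m jog '[[0.05,0,0,0,0,0,0],[0.05,0,0,0,0,0,0],[0.05,0,0,0,0,0,0],[0.05,0,0,0,0,0,0],[0.05,0,0,-0.03,0,0,0],[0.05,0,0,-0.04,0,0,0],[0.05,0,0,-0.04,0,0,0],[0.0912,0,0,0,0,0,0]]'
python3 - <<'E'
from ov import *
import pickle
fs=[vision.grab_frame("scene") for _ in range(4)]; f=fs[0]; f["color"]=np.mean([a["color"].astype(float) for a in fs],0).astype(np.uint8)
pickle.dump(f,open("f2.pkl","wb"))
overlay(f,[(FIX[0],545.8,-12.0,.252,0,(255,0,0)),(dshape(np.radians(14.35),74),545.8,-12,0,8,(0,255,255))],[546,-11,50],h=40,s=10,fn="pics/o4.png")
E
```

```text
time_s: 18.77
ee_pos: [544.9, -12.7, 358.6]
ee_rot: [179.6, 0.1, 104.3]
force: [-0.3, 0.2, 0.1]
gripper_width: 57.1
```

View pics/o4.png

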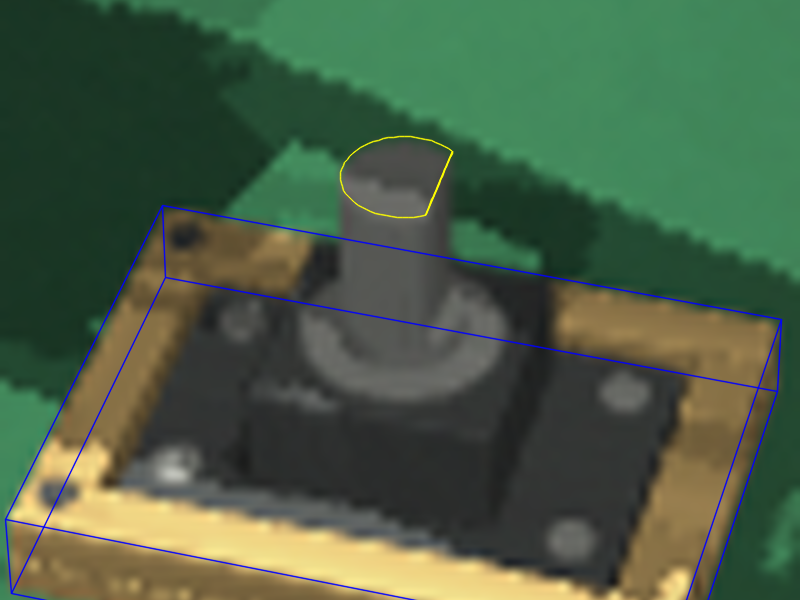

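The scene view shows the flat now facing +x. The D outline at zoomed (400,175) matches, with its flat edge from (452,152) to (427,215). I'll refine the collar pose with the hole in the model, using the earlier pictures.

```bash
python3 - <<'E'
from h import *
import h, pickle
f=pickle.load(open("f0.pkl","rb"))
base=h.render
def rend(fr,parts,x,y,yaw,z,roi,S=4):
    m=base(fr,parts,x,y,yaw,z,roi,S)
    hole=base(fr,[cyl(14.5,0,0.001)],x,y,yaw,z,roi,S)*base(fr,[cyl(14.5,15.999,16)],x,y,yaw,z,roi,S)
    tip=base(fr,[COL[3]],x,y,yaw,z,roi,S)
    return np.maximum(m*(1-hole),tip*m)
h.render=rend
for n in f: 
    a=h.fit(f[n],f[n]["m"],COL,471.6,-286,np.radians(12.6)); print(n,np.round(a,3),np.degrees(a[2]))
# unit now 
f2=pickle.load(open("f2.pkl","rb"))
print(status.state()["ee_pos"],status.state()["time_s"])
E
```

```text
scene [ 4.71844e+02 -2.86471e+02  2.17000e-01  2.32210e+01  5.87421e+02] 12.40484692652196
top [ 4.71614e+02 -2.85920e+02  2.19000e-01  1.09670e+01  2.92291e+02] 12.559925549884522
[543.71882686 -12.65150621 353.90915284] 18.975
```

```bash
python3 -m jog '[[0.0912,-0.0412,-0.0229,0,0,0,0],[0.0912,-0.0412,-0.0229,0,0,0,0],[0.0912,-0.0412,-0.0229,0,0,0,0],[0.0912,-0.0412,-0.0229,0,0,0,0],[0.0912,-0.0412,-0.0229,0,0,0,0],[0.0912,-0.0412,-0.0229,0,0,0,0],[0.0912,0,0,0.01,0,0,0.16],[0.0912,0,0,0.01,0,0,0.16],[0.0912,0,0,0.01,0,0,0.16],[0.0912,0,0,0.01,0,0,0.16],[0.0912,0,0,0.01,0,0,0.16],[0.0912,0,0,0.01,0,0,0.16]]' 40
python3 -m jog '[[0.0912,0,0,0.01,0,0,0.16],[0.0912,0,0,0.01,0,0,0.16],[0.0912,0,0,0.01,0,0,0.16],[0.0912,0,0,0.01,0,0,0.162],[0.0912,0,0,0,0,0,0],[0.0912,0,0,0,0,0,0]]'
python3 - <<'E'
from ov import *
s=status.state(); print(s["ee_pos"],s["ee_rot"],s["qpos"])
import pickle
ims=[]
for n,xy in {"scene":(471.8,-286.5),"top":(471.6,-285.9)}.items():
    f=vision.grab_frame(n)
    overlay(f,[(dshape(np.radians(14.35),74),545.5,-11,0,8,(0,255,255))],[546,-11,82],h=15,s=26,fn=f"pics/t_{n}.png"); ims.append(cv2.imread(f"pics/t_{n}.png"))
    overlay(f,[(COL[1],*xy,.218,0,(0,0,255)),(cyl(14.5,16,16.001),*xy,.218,0,(0,255,255))],[472,-286,10],h=25,s=15,fn=f"pics/t2_{n}.png"); ims.append(cv2.imread(f"pics/t2_{n}.png"))
ims=[cv2.resize(i,(300,300)) for i in ims]
cv2.imwrite("pics/t.png",np.vstack([np.hstack(ims[:2]),np.hstack(ims[2:])]))
E
```

```text
time_s: 20.48
ee_pos: [471.6, -285.9, 293.4]
ee_rot: [-179.8, 0.0, 49.0]
force: [-0.2, -0.1, 0.6]
gripper_width: 91.2
time_s: 21.22
ee_pos: [471.9, -286.1, 254.8]
ee_rot: [-180.0, 0.0, 12.6]
force: [0.1, -0.6, -0.1]
gripper_width: 91.3
[ 471.90702196 -286.07405937  254.84397226] [-1.79964854e+02  3.89650966e-02  1.26075723e+01] [-3.24179660e+01  2.41681521e+01  1.04555627e+02 -3.48862501e-03
  5.13286245e+01  4.49766548e+01]
```

View pics/t.png

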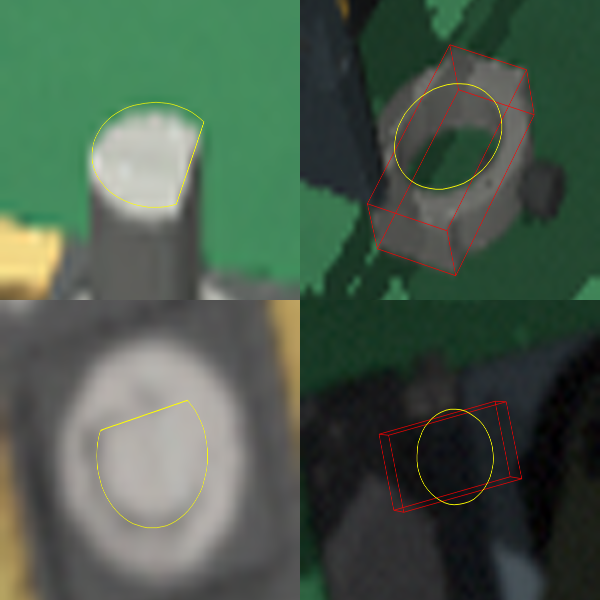

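```bash
cat >> h.py <<'E'
def fitD(fr,M,x,y,z,angs,h=11,S=8):
    q=proj(fr,[[x,y,z]])[0].round().astype(int); u0,v0=q-h
    Mc=M[v0:v0+2*h,u0:u0+2*h]; res=[]
    for a in angs:
        def cost(p):
            q=(proj(fr,dshape(np.radians(p[2]),z)+[x+p[0],y+p[1],0])-[u0,v0]+.5)*S-.5
            m=np.zeros((2*h*S,2*h*S),np.uint8); cv2.fillConvexPoly(m,np.round(cv2.convexHull(q.astype(np.float32))*16).astype(np.int32),255,lineType=cv2.LINE_AA,shift=4)
            r=cv2.resize(m/255.,(2*h,2*h),interpolation=cv2.INTER_AREA)
            return ((r-Mc)**2).sum()
        o=minimize(cost,[0,0,a],method="Nelder-Mead",options=dict(initial_simplex=[[0,0,a],[2,0,a],[0,2,a],[0,0,a+10]],xatol=.05,fatol=.001))
        res.append((o.fun,o.x[0]+x,o.x[1]+y,o.x[2]))
    return sorted(res)
E
python3 - <<'E'
from h import *
fs=[vision.grab_frame("scene") for _ in range(4)]; f=fs[0]; f["color"]=np.mean([a["color"].astype(float) for a in fs],0).astype(np.uint8)
import pickle; pickle.dump(f,open("f3.pkl","wb"))
g=f["color"].mean(2); q=proj(f,[[546,-12,82]])[0].round().astype(int); print(q)
print(g[q[1]-9:q[1]+9,q[0]-9:q[0]+9].round().astype(int))
bg=np.median(g[q[1]-9:q[1]-6,q[0]-9:q[0]+9]); top=np.percentile(g[q[1]-2:q[1]+3,q[0]-3:q[0]+3],60); print(bg,top)
M=np.clip((g-bg)/(top-bg),0,1); M[q[1]+7:]=0
for r in fitD(f,M,546,-12,82,[-20,0,14,30,50]): print(np.round(r,2))
E
```

```text
[298 244]
[[102 102 101 102 101 101 102 101 102 101 102 102 101 101 101 101 102 102]
 [102 102 102 102 102 102 102 101 101 103 103 102 102 101 101 101 101 101]
 [102 101 102 101 102 101 101 101 101 102 102 101 102 102 101 102 101 101]
 [101 101 102 102 102 102 102 101 101 101 101 101 101 102 101 101 101 101]
 [100 101 102 102 101 102 102 101 101 101 101 101 102 101 102 101 102 101]
 [101 101 101 101 101 102 101 102 101 101 102 102 102 101 102 101 101 101]
 [101 101 101 101 102 103 141 160 160 180 161 160 122 101 102 101 101 101]
 [102 101 100 102 144 184 189 192 192 194 191 205 182 158 100 100 101 102]
 [101 100 102 139 184 192 193 195 195 195 196 198 195 164  94 100 100 101]
 [100 100 106 201 190 190 189 190 189 190 191 192 192 114  93 100 100 101]
 [100 100 107 205 200 198 209 193 192 191 190 190 188  76  94 101 101 101]
 [100 100 102 156 197 198 202 200 201 200 199 195 166  70  93 101 101 101]
 [101 100  99 101 155 195 195 196 197 196 198 196 115  70  93 101 100 100]
 [101 102  99  85 100 136 176 194 194 194 194 182  77  70  94 102 100  99]
 [101 101 100  85  89  98 111 119 132 134 115 106  70  70  93 101 101 100]
 [112  97 100  86  91  93  93  93  90  96  89  80  70  70  93 101 101 100]
 [113  98  99  89  92  93  93  93  92  90  91  81  70  70  93 100 100 100]
 [102  99  98  90  91  92  93  92  93  87  92  81  70  69  80 100 100 101]]
101.66666666666667 194.79999999999998
[  1.68 546.42 -13.42  18.1 ]
[  1.68 546.39 -13.42  17.78]
[  1.68 546.42 -13.39  18.31]
[  1.68 546.39 -13.42  17.68]
[  1.68 546.4  -13.42  17.79]
```

```bash
cat >> h.py <<'E'
def fitD2(fr,x,y,z,angs,vals,h=9,S=8,free=True):
    bg,top,side,flat=vals
    g=fr["color"].astype(float).mean(2); q=proj(fr,[[x,y,z]])[0].round().astype(int); u0,v0=q-h; G=g[v0:v0+2*h-2,u0:u0+2*h]
    def poly(m,P,val):
        q=(proj(fr,P)-[u0,v0]+.5)*S-.5
        cv2.fillConvexPoly(m,np.round(cv2.convexHull(q.astype(np.float32))*16).astype(np.int32),val,shift=4)
    def cost(p):
        a=np.radians(p[2]); o=np.array([x+p[0],y+p[1],0]); m=np.full(((2*h-2)*S,2*h*S),bg,np.float32)
        poly(m,np.vstack([dshape(a,z)+o,dshape(a,z-30)+o]),side)
        R=np.array([[np.cos(a),-np.sin(a)],[np.sin(a),np.cos(a)]])
        c=np.array([[7,9.747],[7,-9.747]])@R.T
        if (np.array(fr["pose"])[:2,3]-o[:2])@R[:,0]>7: poly(m,np.vstack([np.c_[c,[z,z]]+o,np.c_[c,[z-30,z-30]]+o]),flat)
        poly(m,dshape(a,z)+o,top)
        r=cv2.resize(m,(2*h,2*h-2),interpolation=cv2.INTER_AREA)
        return (((r-G)/(top-bg))**2).sum()
    res=[]
    for a in angs:
        o=minimize(cost,[0,0,a],method="Nelder-Mead",options=dict(initial_simplex=[[0,0,a],[2,0,a],[0,2,a],[0,0,a+10]],xatol=.05,fatol=.0005))
        res.append((o.fun,o.x[0]+x,o.x[1]+y,o.x[2]))
    return sorted(res)
E
python3 - <<'E'
from h import *
import pickle
f=pickle.load(open("f3.pkl","rb"))
for r in fitD2(f,546.2,-12.6,82,[0,14,28],(101.5,195,92,70)): print(np.round(r,2))
for r in fitD2(f,546.2,-12.6,82,[0,14,28],(101.5,195,90,75)): print(np.round(r,2))
f0=pickle.load(open("f0.pkl","rb"))["scene"]
for r in fitD2(f0,515.1,244,74,[30,42,55],(91.5,178,80,60)): print("before",np.round(r,2))
E
```

```text
[  0.56 546.58 -13.45  17.11]
[  0.58 546.6  -13.5   17.15]
[  0.58 546.56 -13.49  17.51]
[  0.62 546.5  -13.54  16.67]
[  0.62 546.48 -13.53  16.68]
[  0.63 546.48 -13.47  16.61]
before [  0.69 515.09 243.72  41.69]
before [  0.69 515.26 243.46  42.13]
before [  0.7  515.15 243.63  41.36]
```

```bash
python3 - <<'E'
from h import *
import pickle
f=pickle.load(open("f3.pkl","rb")); g=f["color"].astype(float).mean(2)
for zz in (76,72,68):
    v=int(round(proj(f,[[546.4,-13.4,zz]])[0][1])); 
    row=g[v:v+3,286:310].mean(0); print(v,row.round().astype(int))
for a in (10,12,14,16,18,20):
    r=np.radians(a); R=np.array([[np.cos(r),-np.sin(r)],[np.sin(r),np.cos(r)]])
    o=np.array([546.5,-13.45])
    c=np.array([[7,9.747],[7,-9.747]])@R.T+o
    q=proj(f,np.c_[c,[72,72]])[:,0]
    D=proj(f,dshape(r,72)+[o[0],o[1],0])[:,0]
    print(a,"left %.2f mid %.2f right %.2f  mid-left %.2f right-left %.2f"%(D.min(),q[1],q[0],q[1]-D.min(),D.max()-D.min()))
E
```

```text
247 [100 101 101 101 101  99  90 115 143 161 170 174 175 169 162  87  70  94
 101 100 100 100  99  98]
249 [166 155 154 108  99  99  87  91  95  99 102 105 107  98  89  70  70  93
 101 101 100 100  99  99]
250 [198 187 178 109  98  99  88  92  93  93  93  92  91  91  81  70  70  88
 100 100 100 100  99  99]
10 left 291.53 mid 299.49 right 302.97  mid-left 7.96 right-left 11.44
12 left 291.53 mid 299.70 right 302.85  mid-left 8.17 right-left 11.32
14 left 291.53 mid 299.91 right 302.71  mid-left 8.38 right-left 11.18
16 left 291.53 mid 300.11 right 302.57  mid-left 8.59 right-left 11.05
18 left 291.53 mid 300.32 right 302.43  mid-left 8.79 right-left 10.90
20 left 291.53 mid 300.52 right 302.28  mid-left 8.99 right-left 10.75
```

Two readings agree that the flat faces the gap. The scene edges (left 291.5, mid 300.0, right 302.7) give the flat at about 14.5°, and the D-shape fit gives 17°, against the fixture's 14.4°. Next I grip the collar on its milled sides.

```bash
python3 -m jog '[[0.0912,0,0,0.025,0,0,0.002],[0.0912,0,0,0.025,0,0,0],[0.0912,0,0,0.0103,0,0,0],[0.07,0,0,0,0,0,0],[0.03,0,0,0,0,0,0],[0.03,0,0,0,0,0,0],[0.03,0,0,0,0,0,0],[0.03,0,0,0,0,0,0],[0.03,0,0,0,0,0,0],[0.03,0,0,0,0,0,0],[0.03,0,0,0,0,0,0]]' 40
```

```text
time_s: 22.9
ee_pos: [472.0, -286.0, 195.3]
ee_rot: [180.0, -0.0, 12.4]
force: [-1.1, 1.6, 5.1]
gripper_width: 45.5
```

```bash
python3 -m jog '[[0.03,0,0,-0.02,0,0,0],[0.03,0,0,-0.04,0,0,0],[0.03,0,0,-0.045,0,0,0],[0.03,0.0219,-0.0418,0,0,0,0],[0.03,0.0219,-0.0418,0,0,0,0],[0.03,0.0219,-0.0418,0,0,0,0],[0.03,0.0219,-0.0418,0,0,0,0],[0.03,0.0219,-0.0418,0,0,0,0],[0.03,0.0219,-0.0418,0,0,0,-0.033],[0.03,0,0,0,0,0,0],[0.03,0,0,0,0,0,0],[0.03,0,0,0,0,0,0]]' 40
python3 - <<'E'
from ov import *
import pickle
fs=[vision.grab_frame("scene") for _ in range(4)]; f=fs[0]; f["color"]=np.mean([a["color"].astype(float) for a in fs],0).astype(np.uint8)
s=status.state(); print(s["ee_pos"],s["ee_rot"],s["force"])
pickle.dump((f,s["ee_pos"],s["ee_rot"]),open("f4.pkl","wb"))
x,y,z=s["ee_pos"]; z-=195.3; yaw=np.radians(s["ee_rot"][2])
overlay(f,[(COL[1],x,y,yaw,z,(0,0,255)),(cyl(14.5,16,16.001)[:48],x,y,yaw,z,(0,255,255)),(cyl(6,32,32.01,axis='x',c=(0,0,8))[:48],x,y,yaw,z,(255,0,255)),(dshape(np.radians(14.35),74),546.5,-13.4,0,8,(0,255,0))],[546,-11,95],h=30,s=13,fn="pics/o5.png")
E
```

```text
time_s: 24.4
ee_pos: [546.3, -14.1, 299.7]
ee_rot: [180.0, 0.0, 14.2]
force: [0.3, 0.3, -0.6]
gripper_width: 45.5
[546.45104703 -13.79283873 299.96866884] [ 1.79989161e+02 -1.01204210e-03  1.41756728e+01] [-0.51430682  0.26145321 -1.09135149]
```

View pics/o5.png

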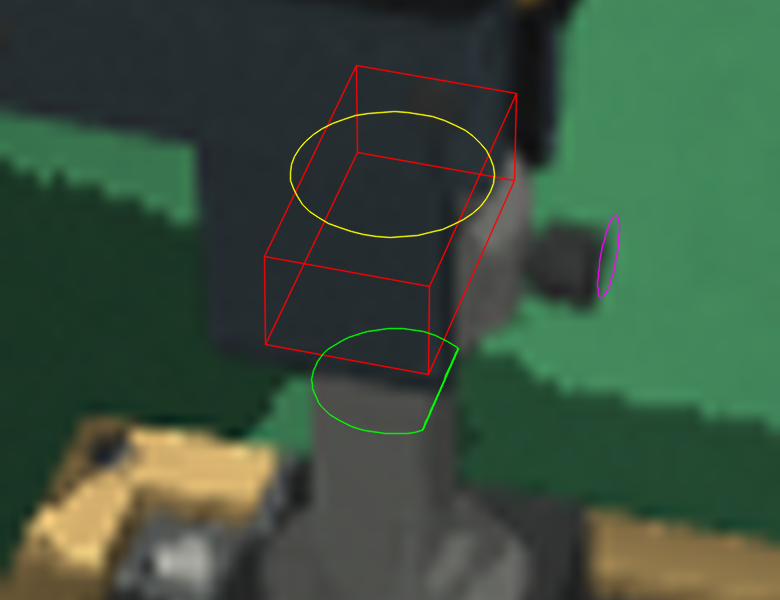

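```bash
python3 - <<'E'
from ov import *
import pickle
f,p,r=pickle.load(open("f4.pkl","rb"))
x,y,z=p; z-=195.3; yaw=np.radians(r[2])
q=proj(f,place(np.array([[29.,0,8]]),x,y,yaw,z))[0].round().astype(int)
g=f["color"].astype(int)
print(q); print(g[q[1]-7:q[1]+8,q[0]-6:q[0]+6,1])
u0,v0=q[0]-4,q[1]-8; W,H,S=12,14,8
b,gg,rr=[f["color"][v0:v0+H,u0:u0+W,i].astype(float) for i in range(3)]
M=1-np.clip((gg-rr)/np.median((gg-rr)[:, -2:]),0,1)
M[:,:1]=0
def cost(p):
    P=place(cyl(6,22,32,axis='x',c=(p[0],0,8)),x,y,yaw,z+p[1])
    q=(proj(f,P)-[u0,v0]+.5)*S-.5
    m=np.zeros((H*S,W*S),np.uint8); cv2.fillConvexPoly(m,np.round(cv2.convexHull(q.astype(np.float32))*16).astype(np.int32),255,shift=4)
    r=cv2.resize(m/255.,(W,H),interpolation=cv2.INTER_AREA)
    return ((r-M)[:,3:]**2).sum()
o=minimize(cost,[0,0],method="Nelder-Mead",options=dict(initial_simplex=[[0,0],[2,0],[0,2]])); print(o.x,o.fun,cost([0,0])); print((M*9).round().astype(int))
E
```

```text
[313 235]
[[ 99  47  47 100 139 138 139 138 138 138 138 138]
 [107  89 122 133 138 139 139 138 138 138 139 138]
 [108 102 133 137 137 138 138 138 138 138 139 138]
 [108 103 133 137 138 137 137 137 137 138 136 137]
 [107  97 136 117 122 138 138 137 136 137 136 137]
 [102  81 102  68  69  74  86 108 136 138 138 137]
 [ 85  68  64  55  53  53  56  85 137 139 138 137]
 [ 79  61  51  53  56  55  45  76 139 139 138 137]
 [ 74  50  49  52  55  56  45  97 138 139 139 137]
 [ 75  64  44  47  49  53  42 111 138 137 138 137]
 [ 75  85  65  40  42  45  48 133 136 135 137 136]
 [ 86 132 129 106 103  68  81 137 137 137 136 136]
 [ 99 122 138 135 134 128 129 136 136 136 137 136]
 [132 134 139 139 138 137 137 137 137 136 137 136]
 [137 138 138 138 139 138 138 137 137 137 136 136]]
[-2.13123067 -2.96347243] 0.156354465647317 7.1350351434642185
[[0 6 0 0 0 0 0 0 0 0 0 0]
 [0 3 0 0 0 0 0 0 0 0 0 0]
 [0 0 0 0 0 0 0 0 0 0 0 0]
 [0 0 0 0 0 0 0 0 0 0 0 0]
 [0 0 0 0 0 0 0 0 0 0 0 0]
 [0 2 1 0 0 0 0 0 0 0 0 0]
 [0 7 7 6 5 3 0 0 0 0 0 0]
 [0 9 9 9 8 5 0 0 0 0 0 0]
 [0 9 9 9 9 5 0 0 0 0 0 0]
 [0 9 9 9 8 3 0 0 0 0 0 0]
 [0 9 9 9 8 2 0 0 0 0 0 0]
 [0 9 9 9 8 0 0 0 0 0 0 0]
 [0 3 3 6 5 0 0 0 0 0 0 0]
 [0 0 0 1 1 0 0 0 0 0 0 0]]
```

```bash
python3 - <<'E'
from ov import *
import pickle
f,p,r=pickle.load(open("f4.pkl","rb"))
x,y,z=p; z-=195.3; yaw=np.radians(r[2])
def items(dx,dz,tilt,col):
    t=np.radians(tilt); R=np.array([[np.cos(t),0,np.sin(t)],[0,1,0],[-np.sin(t),0,np.cos(t)]])
    T=lambda P:(P-[0,0,8])@R.T+[dx,0,8+dz]
    return [(T(cyl(22,0,16)[:48]),x,y,yaw,z,col),(T(cyl(22,0,16)[48:]),x,y,yaw,z,col),(T(cyl(6,32,33,axis='x',c=(0,0,8))[:48]),x,y,yaw,z,col),(T(cyl(6,22,33,axis='x',c=(0,0,8))[:48]),x,y,yaw,z,col)]
overlay(f,items(-2.1,-3,0,(0,255,255)),[566,-6,95],h=15,s=26,fn="pics/a.png")
overlay(f,items(-2.1,0,5,(0,0,255)),[566,-6,95],h=15,s=26,fn="pics/b.png")
a,b=[cv2.resize(cv2.imread(n)[90:690],(400,300)) if 0 else cv2.resize(cv2.imread(n),(400,300*1)) for n in ("pics/a.png","pics/b.png")]
print(cv2.imread("pics/a.png").shape)
cv2.imwrite("pics/ab.png",np.hstack([cv2.resize(cv2.imread(n),(400,400*600//780)) for n in ("pics/a.png","pics/b.png")]))
E
```

```text
(600, 780, 3)
```

View pics/ab.png

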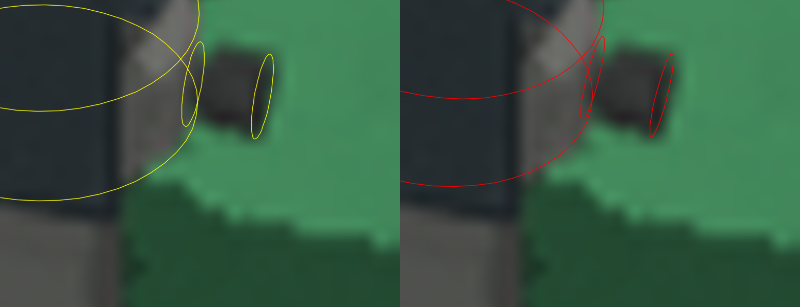

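```bash
cat >> h.py <<'E'
def T_tilt(P,dx,dy,dz,tilt):
    t=np.radians(tilt); R=np.array([[np.cos(t),0,np.sin(t)],[0,1,0],[-np.sin(t),0,np.cos(t)]])
    return (P-[0,0,8])@R.T+[dx,dy,8+dz]
def fitcol(f,p,r,zoff=195.3,umin=None,fixed={},S=8,ret=False,rows=None):
    x,y,z=p; z-=zoff; yaw=np.radians(r[2])
    u0,v0=(proj(f,place(np.array([[10.,0,8]]),x,y,yaw,z))[0].round().astype(int)-[2,14]); W,H=22,28
    c=f["color"][v0:v0+H,u0:u0+W].astype(float); gr=(c[...,1]-c[...,2])/np.maximum(c[...,1],1)
    M=1-np.clip(gr/.51,0,1)
    parts=[cyl(22,0,16),cyl(6,26,32,axis='x',c=(0,0,8)),cyl(3.5,15,27,axis='x',c=(0,0,8))]
    names=["dx","dy","dz","tilt"]; free=[n for n in names if n not in fixed]
    def rend(v):
        d=dict(fixed); d.update(zip(free,v)); m=np.zeros((H*S,W*S),np.uint8)
        for P in parts:
            q=(proj(f,place(T_tilt(P,d["dx"],d["dy"],d["dz"],d["tilt"]),x,y,yaw,z))-[u0,v0]+.5)*S-.5
            cv2.fillConvexPoly(m,np.round(cv2.convexHull(q.astype(np.float32))*16).astype(np.int32),255,shift=4)
        return cv2.resize(m/255.,(W,H),interpolation=cv2.INTER_AREA)
    k=umin-u0; sl=(rows or slice(None))
    cost=lambda v:((rend(v)-M)[sl,k:]**2).sum()
    n=len(free); s0=np.zeros(n)
    o=minimize(cost,s0,method="Nelder-Mead",options=dict(initial_simplex=np.vstack([s0,s0+2*np.eye(n)]),xatol=.02,fatol=.001,maxiter=800))
    if ret: return o,M,rend(o.x),(u0,v0)
    return dict(zip(free,o.x.round(2))),round(o.fun,3)
E
python3 - <<'E'
from h import *
import pickle
f,p,r=pickle.load(open("f4.pkl","rb"))
o,M,R,uv=fitcol(f,p,r,umin=305,fixed=dict(dy=0),ret=True)
print(uv);print((M*9).round().astype(int))
E
```

```text
(np.int64(301), np.int64(219))
[[6 6 6 7 6 6 7 8 8 5 0 0 0 0 0 0 0 0 0 0 0 0]
 [6 6 6 6 6 6 8 9 8 5 0 0 0 0 0 0 0 0 0 0 0 0]
 [6 6 6 6 6 5 7 9 8 5 0 0 0 0 0 0 0 0 0 0 0 0]
 [8 8 6 6 6 6 7 9 8 5 0 0 0 0 0 0 0 0 0 0 0 0]
 [9 8 7 6 6 5 7 8 6 5 0 0 0 0 0 0 0 0 0 0 0 0]
 [9 8 8 6 6 6 8 9 7 4 0 0 0 0 0 0 0 0 0 0 0 0]
 [8 7 6 6 6 6 7 8 7 5 0 0 0 0 0 0 0 0 0 0 0 0]
 [7 6 6 5 6 6 8 9 6 4 0 0 0 0 0 0 0 0 0 0 0 0]
 [6 6 6 6 6 6 8 8 6 3 0 0 0 0 0 0 0 0 0 0 0 0]
 [6 6 6 5 6 7 9 9 3 1 0 0 0 0 0 0 0 0 0 0 0 0]
 [6 6 6 6 6 8 9 7 0 0 0 0 0 0 0 0 0 0 0 0 0 0]
 [5 6 7 6 7 9 9 8 0 0 0 0 0 0 0 0 0 0 0 0 0 0]
 [6 6 8 8 9 9 9 8 0 0 0 0 0 0 0 0 0 0 0 0 0 0]
 [6 6 8 9 9 9 9 8 0 1 0 0 0 0 0 0 0 0 0 0 0 0]
 [5 6 9 9 9 9 9 8 1 5 4 3 2 1 0 0 0 0 0 0 0 0]
 [6 7 8 9 9 9 9 9 6 8 8 8 7 2 0 0 0 0 0 0 0 0]
 [6 6 8 9 9 9 9 8 8 8 8 8 8 2 0 0 0 0 0 0 0 0]
 [6 7 9 9 9 9 9 8 8 8 8 8 7 1 0 0 0 0 0 0 0 0]
 [6 6 9 9 9 9 9 5 8 9 8 8 7 1 0 0 0 0 0 0 0 0]
 [6 6 9 9 9 9 9 4 4 9 8 8 5 0 0 0 0 0 0 0 0 0]
 [6 7 9 9 9 9 6 0 0 1 1 3 2 0 0 0 0 0 0 0 0 0]
 [6 6 9 9 9 9 2 0 0 0 0 0 0 0 0 0 0 0 0 0 0 0]
 [6 6 9 9 5 2 0 0 0 0 0 0 0 0 0 0 0 0 0 0 0 0]
 [6 6 9 5 0 0 0 0 0 0 0 0 0 0 0 0 0 0 0 0 0 0]
 [6 6 4 0 0 0 0 0 0 0 0 0 0 0 0 0 0 0 0 0 0 0]
 [6 6 2 0 0 0 0 0 0 0 0 0 0 0 0 0 0 0 0 0 0 0]
 [7 5 2 0 0 0 0 0 0 0 0 0 0 0 0 0 0 0 0 0 0 0]
 [8 8 2 0 0 0 0 0 0 0 0 0 0 0 0 0 0 0 0 0 0 0]]
```

```bash
python3 - <<'E'
from h import *
import pickle
f,p,r=pickle.load(open("f4.pkl","rb"))
rw=slice(12,24)
for fx in (dict(dy=0,tilt=0),dict(dy=0),dict(tilt=0),dict(dy=0,dz=0),dict(dz=0,tilt=0),dict(dz=0)):
    print(fx,fitcol(f,p,r,umin=304,fixed=fx,rows=rw))
E
```

```text
{'dy': 0, 'tilt': 0} ({'dx': np.float64(-2.62), 'dz': np.float64(-2.51)}, np.float64(2.282))
{'dy': 0} ({'dx': np.float64(-2.38), 'dz': np.float64(-1.02), 'tilt': np.float64(3.61)}, np.float64(2.208))
{'tilt': 0} ({'dx': np.float64(-1.95), 'dy': np.float64(-2.58), 'dz': np.float64(-0.19)}, np.float64(2.39))
{'dy': 0, 'dz': 0} ({'dx': np.float64(-2.26), 'tilt': np.float64(5.32)}, np.float64(2.563))
{'dz': 0, 'tilt': 0} ({'dx': np.float64(-1.92), 'dy': np.float64(-2.72)}, np.float64(2.407))
{'dz': 0} ({'dx': np.float64(-2.05), 'dy': np.float64(-1.3), 'tilt': np.float64(3.24)}, np.float64(2.226))
```

```bash
python3 - <<'E'
from ov import *
import pickle
f,p,r=pickle.load(open("f4.pkl","rb"))
x,y,z=p; yaw=np.radians(r[2])
tip=z-191
def toolbox(x0,x1,y0,y1,z0,z1): # tool y -> -world y at yaw
    return box(x0,x1,-y1,-y0,z0,z1)
it=[(toolbox(-16,16,22.9,36.4,tip,tip+50),x,y,yaw,0,(0,0,255)),(toolbox(-16,16,-36.4,-22.9,tip,tip+50),x,y,yaw,0,(0,255,255))]
overlay(f,it,[546,-11,110],h=30,s=13,fn="pics/o6.png")
E
```

```text
(no output)
```

View pics/o6.png

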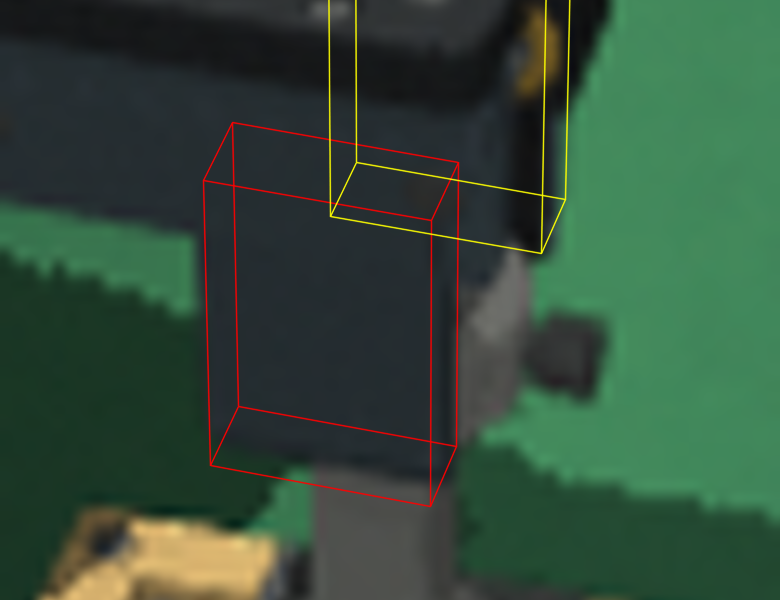

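The scene view shows the screw head at zoomed (565,355), pointing +x. Comparing it with the fingers, the bore sits about 2 mm behind the TCP along tool x. Robot and camera estimates of the needed shift agree within about 0.7 mm, so I'll apply it and descend in small, force-checked steps.

```bash
python3 -m jog '[[0.03,0.0025,-0.0014,0.008,0,0,-0.003],[0.03,0,0,0.008,0,0,0],[0.03,0,0,0,0,0,0],[0.03,0,0,0,0,0,0]]' 40
python3 -m jog '[[0.03,0,0,0.003,0,0,0],[0.03,0,0,0.003,0,0,0],[0.03,0,0,0,0,0,0]]' 40
```

```text
time_s: 25.1
ee_pos: [548.7, -10.9, 283.8]
ee_rot: [180.0, 0.0, 14.4]
force: [0.5, -0.4, -0.4]
gripper_width: 45.7
time_s: 25.48
ee_pos: [548.5, -11.0, 277.6]
ee_rot: [-180.0, 0.0, 14.4]
force: [-0.3, 0.1, -1.9]
gripper_width: 45.7
```

```bash
python3 -m jog '[[0.03,0,0,0.002,0,0,0],[0.03,0,0,0.002,0,0,0],[0.03,0,0,0,0,0,0]]' 40
```

```text
time_s: 25.85
ee_pos: [548.6, -11.0, 273.7]
ee_rot: [-180.0, 0.0, 14.4]
force: [-0.2, -0.2, -0.1]
gripper_width: 45.7
```

The collar's underside is now below the shaft top with no contact force. Next the screw tip has to pass the flat.

```bash
python3 -m jog '[[0.03,0,0.0003,0.0015,0,0,0],[0.03,0,0,0.0015,0,0,0],[0.03,0,0,0,0,0,0],[0.03,0,0,0,0,0,0]]' 40
```

```text
time_s: 26.35
ee_pos: [548.7, -11.3, 270.9]
ee_rot: [180.0, -0.0, 14.4]
force: [0.0, -0.2, -1.5]
gripper_width: 45.7
```

```bash
python3 -m jog '[[0.03,0,0,0.002,0,0,0],[0.03,0,0,0.002,0,0,0],[0.03,0,0,0,0,0,0]]' 40
```

```text
time_s: 26.72
ee_pos: [548.6, -11.3, 266.7]
ee_rot: [-180.0, 0.0, 14.4]
force: [-0.7, 0.9, -1.2]
gripper_width: 45.2
```

```bash
python3 -m jog '[[0.03,0,0,0.004,0,0,0],[0.03,0,0,0.004,0,0,0],[0.03,0,0,0.004,0,0,0],[0.03,0,0,0,0,0,0],[0.03,0,0,0,0,0,0]]' 40
python3 - <<'E'
from ov import *
import pickle
fs=[vision.grab_frame("scene") for _ in range(4)]; f=fs[0]; f["color"]=np.mean([a["color"].astype(float) for a in fs],0).astype(np.uint8)
s=status.state(); print(s["ee_pos"],s["ee_rot"],s["force"],s["torque"])
pickle.dump((f,s["ee_pos"],s["ee_rot"]),open("f5.pkl","wb"))
x,y,z=s["ee_pos"]; z-=195.3; yaw=np.radians(s["ee_rot"][2])
overlay(f,[(cyl(22,0,16)[:48],x,y,yaw,z,(0,255,255)),(cyl(6,32,32.01,axis='x',c=(0,0,8))[:48],x,y,yaw,z,(255,0,255)),(cyl(22,0,16)[:48],x-1.94,y-.5,yaw,z,(0,0,255))],[546,-11,60],h=30,s=13,fn="pics/o7.png")
E
```

```text
time_s: 27.35
ee_pos: [548.8, -11.3, 254.9]
ee_rot: [180.0, -0.0, 14.4]
force: [-1.2, 0.0, -1.6]
gripper_width: 45.7
[548.77836259 -11.30666657 255.07838962] [ 1.79988988e+02 -1.63625560e-02  1.44276333e+01] [ 0.38616807  0.57134993 -1.28788839] [-0.02071697  0.02643907  0.03693743]
```

View pics/o7.png

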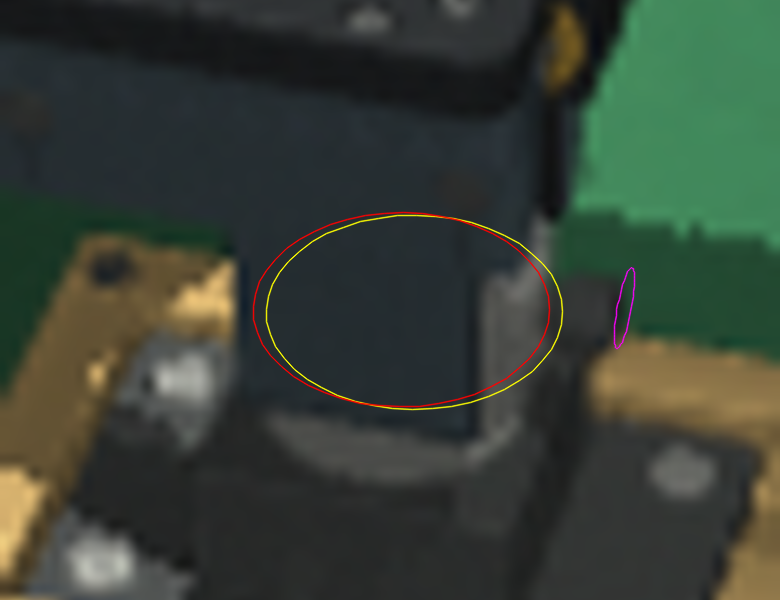

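```bash
python3 - <<'E'
from ov import *
import pickle
f,p,r=pickle.load(open("f5.pkl","rb"))
x,y,z=p; z-=195.3; yaw=np.radians(r[2])
u,v=proj(f,[[560,-14,60]])[0].round().astype(int); print(u,v)
g=dict(f); c=f["color"].astype(float); g["color"]=np.clip((c-15)*2.2,0,255).astype(np.uint8)
overlay(g,[],[560,-14,60],h=16,s=24,fn="pics/a.png")
it=[]
for dx,dz,t,col in ((-2.3,-1,3.6,(0,255,255)),(-2.6,-2.5,0,(255,255,0)),(-2,0,0,(0,0,255))):
    it+=[(T_tilt(P,dx,0,dz,t),x,y,yaw,z,col) for P in (cyl(22,0,16)[:48],cyl(22,0,16)[48:],cyl(6,32,33,axis='x',c=(0,0,8))[:48])]
overlay(g,it,[560,-14,60],h=16,s=24,fn="pics/b.png")
cv2.imwrite("pics/o8.png",np.hstack([cv2.resize(cv2.imread(n),(400,312)) for n in ("pics/a.png","pics/b.png")]))
E
```

```text
304 256
```

View pics/o8.png

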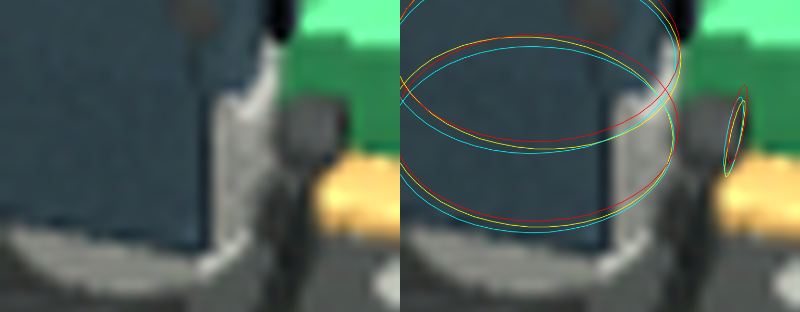

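```bash
python3 - <<'E'
from h import *
import pickle
f,p,r=pickle.load(open("f5.pkl","rb"))
g=f["color"].astype(float).mean(2)
print(g[236:274,303:320].round().astype(int))
d=f["depth"]; W=cloud(f)
print("z"); print(W[240:270,305:313,2].round().astype(float).tolist()[::2])
E
```

```text
[[ 25  25  23  22  22  28  38  48  37  23  29  97  99 100 101 100  99]
 [ 25  24  23  23  21  33  30  26  28  25  58  98  99  99  99  99  99]
 [ 23  25  23  27  40  35  28  21  39  52  94  98  99  98  98  98  98]
 [ 40  39  41  48  45  37  28  19  40  55  99  99  99  97  99  98  97]
 [ 45  47  47  50  44  37  29  20  39  53  99  98  98  99  99  98  98]
 [ 46  48  48  51  44  39  28  19  40  62  99  97  99  99  98  98  98]
 [ 46  46  47  50  44  41  28  18  40  63  88  99  99  99  98  98  98]
 [ 45  45  45  45  47  42  27  18  41  72  85  99  99  99  99  99  98]
 [ 44  44  45  44  48  42  27  17  41  82  97  99  99  99 100  97  98]
 [ 43  43  42  46  48  43  27  20  43  95  99  98  99  99  99  99  98]
 [ 41  41  43  47  48  41  53  19  50  63  64  64  64  99  98  99  98]
 [ 40  43  43  48  47  45  88  68  53  52  53  54  55  63  63  64  66]
 [ 38  44  47  47  48  55  87  67  52  54  53  53  53  53  53  52  54]
 [ 38  43  45  48  48  62 102  69  53  53  53  53  54  53  52  52  53]
 [ 41  42  44  48  53  87 105  67  53  50  51  52  53  53  53  53  54]
 [ 43  37  59  83  81 104  91  55  
[... 1672 characters left out ...]
65.0, 161.0, 75.0, 75.0, 72.0, 69.0], [155.0, 156.0, 157.0, 157.0, 66.0, 68.0, 68.0, -2.0], [152.0, 153.0, 153.0, 153.0, 76.0, 63.0, 1.0, -3.0], [148.0, 146.0, 149.0, 149.0, 73.0, 74.0, -2.0, -2.0], [143.0, 143.0, 143.0, 73.0, 75.0, 67.0, -2.0, -2.0], [71.0, 75.0, 73.0, 73.0, 72.0, 68.0, 72.0, 72.0], [74.0, 73.0, 72.0, 70.0, 66.0, 66.0, 68.0, 71.0], [69.0, 68.0, 66.0, 63.0, 61.0, 42.0, 63.0, 65.0], [65.0, 63.0, 62.0, 43.0, 44.0, 43.0, 41.0, 41.0], [60.0, 41.0, 43.0, 43.0, 41.0, 42.0, 41.0, 35.0], [43.0, 42.0, 43.0, 43.0, 43.0, 42.0, 37.0, nan], [42.0, 43.0, 43.0, 43.0, 42.0, 38.0, 29.0, 23.0], [42.0, 42.0, 42.0, 41.0, 40.0, 31.0, 24.0, 15.0], [41.0, 40.0, 42.0, 41.0, 34.0, 26.0, 18.0, 17.0]]
```

Depth shows the collar side spanning about z 60 to 75, clear of the housing top at about 43. The screw head is near z 67, so the collar is about 1 mm above halfway up the flat. I'll lower it 1 mm and draw it towards -x in small steps.

```bash
python3 -m jog '[[0.03,-0.0005,0,0.001,0,0,0],[0.03,-0.0005,0,0,0,0,0],[0.03,0,0,0,0,0,0],[0.03,0,0,0,0,0,0]]' 40
python3 -c "
from h import *
s=status.state();print(s['force'],s['torque'])"
```

```text
time_s: 28.05
ee_pos: [547.8, -11.6, 253.9]
ee_rot: [180.0, -0.0, 14.4]
force: [0.6, 0.0, -1.9]
gripper_width: 45.9
[ 0.55350394  0.00452338 -1.93315607] [ 0.0130813   0.00428009 -0.02444791]
```

```bash
python3 -m jog '[[0.03,-0.0005,0,0,0,0,0],[0.03,0,0,0,0,0,0],[0.03,0,0,0,0,0,0]]' 40
python3 -c "
from h import *
s=status.state();print(s['force'],s['torque'])"
```

```text
time_s: 28.42
ee_pos: [547.3, -11.7, 254.0]
ee_rot: [180.0, -0.0, 14.4]
force: [-0.2, 0.9, -1.6]
gripper_width: 45.9
[-0.20853445  0.93170015 -1.5520499 ] [0.00161894 0.0044901  0.0375686 ]
```

```bash
python3 -m jog '[[0.03,-0.0005,0,0,0,0,0],[0.03,0,0,0,0,0,0],[0.03,0,0,0,0,0,0]]' 40
python3 -m jog '[[0.03,-0.0005,0,0,0,0,0],[0.03,0,0,0,0,0,0],[0.03,0,0,0,0,0,0]]' 40
```

```text
time_s: 28.8
ee_pos: [546.8, -11.8, 253.9]
ee_rot: [180.0, -0.0, 14.4]
force: [0.6, -1.1, -1.0]
gripper_width: 45.8
time_s: 29.18
ee_pos: [546.3, -11.9, 254.0]
ee_rot: [180.0, -0.0, 14.4]
force: [0.7, -0.4, 0.3]
gripper_width: 45.5
```

```bash
python3 -m jog '[[0.03,-0.0005,0,0,0,0,0],[0.03,0,0,0,0,0,0],[0.03,0,0,0,0,0,0]]' 40
python3 -m jog '[[0.03,-0.0005,0,0,0,0,0],[0.03,0,0,0,0,0,0],[0.03,0,0,0,0,0,0]]' 40
python3 -c "
from h import *
for i in range(4):
    vision.grab_frame('scene'); s=status.state();print(s['force'],s['torque'],s['ee_pos'])"
```

```text
time_s: 29.55
ee_pos: [545.8, -12.0, 253.9]
ee_rot: [180.0, -0.0, 14.4]
force: [0.3, -0.7, -1.0]
gripper_width: 45.6
time_s: 29.92
ee_pos: [545.3, -12.2, 253.9]
ee_rot: [180.0, 0.0, 14.4]
force: [-0.3, 0.4, -1.1]
gripper_width: 45.5
[ 0.45269841 -0.62168791 -0.96321874] [ 0.02355772 -0.00097234  0.02090385] [545.34091524 -12.16585075 253.9264673 ]
[-0.63700288 -0.38273602 -1.168881  ] [-0.01246303 -0.0046841   0.02962684] [545.35466742 -12.19869708 253.938544  ]
[ 0.50458129 -0.09924315 -1.22121921] [-0.06143315  0.04363418  0.00418912] [545.36532516 -12.17317808 253.95709021]
[-0.39400543 -0.67013844 -1.50403471] [-0.00881695 -0.03220691 -0.00828047] [545.33973196 -12.16731183 253.93329585]
```

```bash
python3 -m jog '[[0.03,-0.0004,0,0,0,0,0],[0.03,0,0,0,0,0,0],[0.03,0,0,0,0,0,0]]' 40
python3 -m jog '[[0.03,-0.0004,0,0,0,0,0],[0.03,0,0,0,0,0,0],[0.03,0,0,0,0,0,0]]' 40
python3 -c "
from h import *
for i in range(3):
    vision.grab_frame('scene'); s=status.state();print(s['force'],s['torque'],s['ee_pos'])"
```

```text
time_s: 30.5
ee_pos: [544.9, -12.3, 253.9]
ee_rot: [180.0, 0.0, 14.4]
force: [0.9, -0.2, -0.7]
gripper_width: 45.5
time_s: 30.88
ee_pos: [544.7, -12.3, 254.0]
ee_rot: [180.0, -0.0, 14.4]
force: [0.1, 0.4, -1.0]
gripper_width: 45.9
[ 1.11942466  0.64466736 -0.58477299] [ 0.01897227 -0.14996315  0.06236372] [544.6731323  -12.3476355  253.97791075]
[ 1.05742078  0.81262802 -1.18562311] [ 0.06543601 -0.16143344 -0.0563122 ] [544.69228948 -12.32798479 253.98151012]
[ 0.47991995 -0.15282506 -2.36968436] [ 0.05599807 -0.13546668 -0.00044657] [544.67702856 -12.33689116 253.97459017]
```

```bash
python3 -m jog '[[0.03,-0.0004,0,0,0,0,0],[0.03,0,0,0,0,0,0],[0.03,0,0,0,0,0,0]]' 40
python3 -c "
from h import *
for i in range(3):
    vision.grab_frame('top'); s=status.state();print(s['force'],s['torque'],s['ee_pos'])"
```

```text
time_s: 31.4
ee_pos: [544.5, -12.4, 254.0]
ee_rot: [180.0, -0.1, 14.4]
force: [3.3, 0.9, -2.1]
gripper_width: 45.5
[ 3.05741776  1.54701931 -3.62094524] [ 0.25217434 -0.47106422 -0.00140862] [544.49269002 -12.42108901 254.00023391]
[ 3.2108317   1.49094538 -2.91368219] [ 0.20792832 -0.5396599   0.05803597] [544.47135233 -12.39841715 253.99122199]
[ 3.70717454  1.19047587 -3.29038288] [ 0.28531417 -0.60170317  0.02968339] [544.46502293 -12.40159864 254.01996655]
```

Contact is at about 3.5 N along the flat's normal. I'll check the pose in the camera before handing in.

```bash
python3 - <<'E'
from ov import *
import pickle
fs=[vision.grab_frame("scene") for _ in range(4)]; f=fs[0]; f["color"]=np.mean([a["color"].astype(float) for a in fs],0).astype(np.uint8)
s=status.state(); print(s["ee_pos"],s["ee_rot"],s["force"],s["torque"],s["time_s"])
pickle.dump((f,s["ee_pos"],s["ee_rot"]),open("f6.pkl","wb"))
W=cloud(f); print(W[240:270:2,300:314,2].round())
g=dict(f); g["color"]=np.clip((f["color"].astype(float)-15)*1.8,0,255).astype(np.uint8)
n=np.radians(14.4); sx,sy=546.0,-13.0
overlay(g,[(cyl(6,32,32.01,axis='x',c=(0,0,8))[:48],sx-2*np.cos(n),sy-2*np.sin(n),n,58,(255,0,255)),(cyl(22,0,16)[:48],sx-2*np.cos(n),sy-2*np.sin(n),n,58,(0,255,255)),(UNIT[0],545.8,-12,.252,8,(0,0,255))],[546,-11,50],h=40,s=10,fn="pics/o9.png")
E
```

```text
[544.47132286 -12.41229921 254.01854793] [ 1.79985581e+02 -5.87660802e-02  1.44236286e+01] [ 3.3957547   2.12140142 -3.03076803] [ 0.27934095 -0.69889708 -0.05203988] 31.75
[[167. 169. 170. 171. 169. 167. 162.  77.  78.  76.  nan  -1.  -0.  -0.]
 [158. 165. 164. 165. 165. 160. 157.  73.  73.  70.  -2.  -4.  -2.   0.]
 [154. 153. 156. 156. 156. 156. 153.  66.  68.  65.   1.  -1.  -1.  -1.]
 [150. 150. 151. 150. 152. 152. 148.  72.  62.   2.  -2.  -1.   1.  -0.]
 [145. 146. 148. 146. 147. 148. 143.  76.   2.  -2.  -2.  -0.   0.  -2.]
 [141. 143. 142. 142. 144. 145.  74.  72.  -1.  -2.   1.  -1.  -3.   0.]
 [ 95.  93.  91.  73.  73.  74.  73.  71.  69.  69.  71.  71.  71.  67.]
 [ 91.  91.  85.  73.  71.  69.  67.  65.  65.  69.  67.  68.  69.  62.]
 [ 83.  85.  80.  69.  68.  66.  62.  58.  43.  62.  63.  64.  63.  41.]
 [ 79.  78.  76.  62.  60.  60.  43.  44.  42.  42.  43.  44.  39.  33.]
 [ 73.  75.  69.  46.  42.  43.  42.  44.  44.  43.  43.  40.  35.  15.]
 [ 69.  68.  67.  45.  41.  41.  41.  42.  41.  42.  41.  35.  29.  18.]
 [ 45.  41.  42.  43.  44.  42.  42.  42.  43.  41.  38.  31.  23.  16.]
 [ 42.  43.  41.  42.  41.  41.  43.  43.  41.  37.  32.  24.  18.  16.]
 [ 42.  42.  42.  42.  42.  42.  44.  42.  39.  33.  27.  20.  17.  15.]]
```

View pics/o9.png

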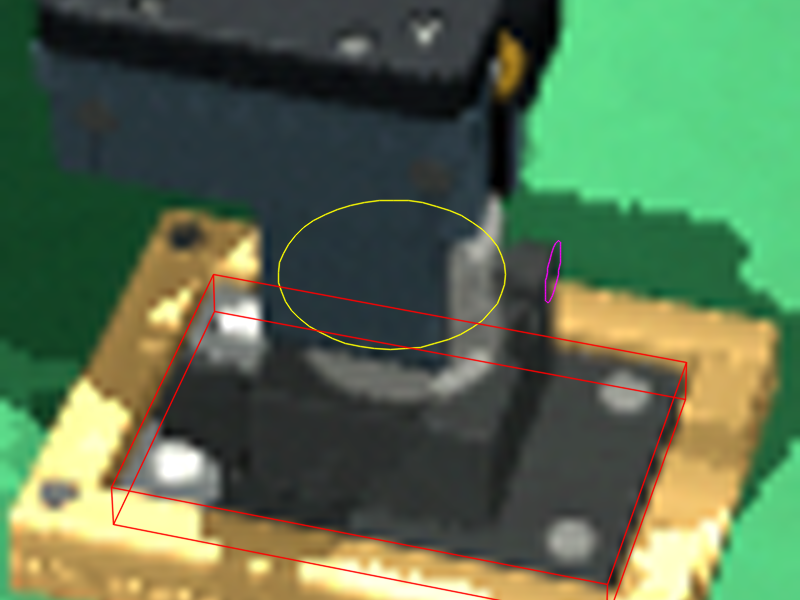

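```bash
python3 -m jog '[[0.03,0,0,0,0,0,0],[0.03,0,0,0,0,0,0],[0.03,0,0,0,0,0,0],[0.03,0,0,0,0,0,0]]' 40
python3 -c "
from h import *
s=status.state();print(s['force'],s['torque'],s['ee_pos'])"
python3 -m jog '[[0.03,0,0,0,0,0,0],[0.03,0,0,0,0,0,0],[0.03,0,0,0,0,0,0],[0.03,0,0,0,0,0,0],[0.03,0,0,0,0,0,0],[0.03,0,0,0,0,0,0],[0.03,0,0,0,0,0,0],[0.03,0,0,0,0,0,0]]' 40
python3 -c "
from h import *
s=status.state();print(s['force'],s['torque'],s['ee_pos'])"
```

```text
time_s: 32.25
ee_pos: [544.4, -12.4, 254.0]
ee_rot: [180.0, -0.1, 14.4]
force: [5.0, 2.7, -3.6]
gripper_width: 45.5
[ 4.99649859  2.67712075 -3.5727152 ] [ 0.33155044 -0.90114885  0.01495411] [544.41847874 -12.43974885 254.04692238]
time_s: 33.25
ee_pos: [544.4, -12.4, 254.0]
ee_rot: [180.0, -0.0, 14.4]
force: [4.9, 2.4, -2.7]
gripper_width: 45.2
[ 4.92159584  2.41442633 -2.72860194] [ 0.33167235 -0.84521677 -0.04124786] [544.41449461 -12.41670316 254.02534362]
```

The force is steady at about 5.4 N, and the pose has not changed. Handing in.

```bash
python3 -c "
from h import *
print(ticket.job_done()); s=status.state(); print(s['time_s'],s['force'],s['gripper_width'])"
```

```text
the job is handed in; nothing more can be done
None
the job is handed in; nothing more can be done
```

The job is handed in at about 33 s of the 67 s allowed; the hand-in reports no verdict.

**What I did:** I seated the spindle unit in the 132 x 98 mm fixture and let go, then turned the shaft about 61° so the flat faces the gap. I then brought the collar down over the shaft with its screw on the flat's side, and it is still gripped at 40 N. Last, I drew it sideways until the screw's tip touched the flat.

**What the last checks showed:**
- **Seating:** the flange sits inside the pocket walls. It touched down at the height expected for flat seating.
- **Collar height:** the depth picture puts its underside at about 58–60 mm above the bench. Halfway up the flat would be 58 mm, and the housing top is at about 44 mm.
- **Screw on the flat:** the screw head is where it should be for tip contact. The force held steady at about 5.4 N over the last second.

**Checks that disagreed:**
- **Flat direction:** one picture measurement gave about 14.5° and another about 17°, against 14.4° for the fixture.
- **Positions:** the camera and robot readings differed by 1–2 mm.
- **Collar tilt:** one picture fit suggested the collar tips about 3° in the grip. I could not confirm or rule that out, but it went over the shaft without any contact force.

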